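# Fetch the rolling pin from behind the canisters

## Robot

A 6-joint arm with a two-finger parallel gripper is mounted at the origin on the work surface. World frame = base frame: x ahead of the robot, y to its left, z up, the work surface at z = 0. Lengths are in m, angles in degrees, forces in N, time in s.
With the tool pointing down it reaches from about 0.35 to 0.875 m from the base axis. Payload 4.2 kg.
Tool frame: the origin (TCP) lies midway between the tips of the shut fingers; the grasp point (between the pads) lies 19 mm behind it (r.grasp_offset is the distance from the TCP to the grasp point, in m); z points along the fingers, y is the direction in which the jaws open and shut (so a half turn about z gives the same grasp; the last joint's range is limited). The gripper opens to 87 mm and grips with 3 to 60 N. Pads are 19 mm wide; open, the fingers measure 117 mm over their backs; the gripper's body (75 mm by 190 mm) begins 51 mm behind the grasp point.
Start: joints at [-60.413, 22.042, 0.453, 0, -68.411, -14.817], TCP at [0.159, -0.604, 0.223] pointing down, gripper open.
Joint ranges: [-179.83, 179.83], [-69.29, 118.12], [-61.27, 80.66], [-181.25, 117.63], [-171.15, -9.14], [-177.46, 177.46]. Speed limits (degrees/s): [159.86, 159.86, 180, 180, 180, 180].

## Interface

Orientations are given as a 3x3 rotation matrix whose columns are the frame's x, y, z axes.
In Python, from station import r gives the robot as it stands.
- The arm moves only by the shell command python3 -m crank 'ROWS'. ROWS is JSON, a list of rows, each a list of 3 entries, a list of its own where there are three numbers: the closure, from -1 (fully open) to 1 (shut), so that 0 is half open, then the shift along the tool's x, y, z as a fraction of full scale, then the turn, a rotation vector about the tool's x, y, z as a fraction of full scale. In form: [[fingers, [dx, dy, dz], [wx, wy, wz]], ...]. A call has 1 to 8 rows; each row shifts and turns the commanded pose from where the row before left it, along the tool's axes as they then stand; what a row does not reach is not made up. Full scale, the value 1, is 100 mm for a shift and 45 degrees for a turn. A row lasts 1/10 s, in which the tool goes at most 50 mm and 8.59 degrees, less where a joint would pass 70% of its speed; a pose out of reach is approached as far as the arm can. A call with a number of a shift or a turn outside -1 to 1 is refused whole. A call with a gripper value outside its range is refused whole. The fingers move at their own pace and stop on an object; the grip force is fixed at half the most. Time passes only in rows, so rows that do not move let the fingers close. It gives the time, the measured TCP pose, the force and the opening at its end, in the units of the state.
- r.sense(): the state, without advancing time (a new reading comes with each control period).
- r.capture(name): name is "side" or "top"; returns a dict with "img" (420x560x3 uint8, blue, green, red), "fx", "fy", "cx", "cy" (pixels), "R" (3x3) and "t" (3): a world point X has camera coordinates R X + t. Camera axes: x right, y down, z forward; pixel columns grow to the right and rows downward; lengths in m; the calibration is good to about 2 mm. A picture is of the moment at which its call begins. There is no depth.
- r.finish_job(): hands the job in, once; it reports no verdict.
The state is a dict: "time_s": time; "joints": joint angles; "joint_velocities": joint speeds; "effort": joint torques, N m; "tcp_pos": TCP position; "ee_rot": TCP orientation; "wrist_force": force on the tool from outside, world axes, zero at the start; "moment": the same for the moment, N m; "gripper_width": opening from 0.0 (shut) to 1.0 (fully open).
Only numpy, scipy, OpenCV 4.12 (cv2) and the standard library are available. Lean on these libraries where they do the work, as an engineer would, in place of code of your own. Each camera call takes 0.05 s, during which the arm holds its last target.

## Task

Get the rolling pin out from behind the three containers in the wooden caddy: first stand all three on the marble slab, leaving the pin where it lies, then lay the pin centred in the dark wooden pin rest, and only then put each container back in the caddy exactly where it stood at the start. Keep the containers upright, set everything down gently without dropping it, and leave the bowl and the spatula alone.

Things in the scene. Friction and masses are not known exactly. Their poses are not given: they have to be found in the camera images.
- canister: Lidded white ceramic canister, loose, 0.25 to 0.5 kg, the widest of the three containers: a straight cylinder 62 mm in diameter up to 80 mm high, closed lid of the same diameter (fixed on) to 94 mm, small round knob 22 mm wide to 107 mm. Origin: centre of its underside; z points up. Grip it across the sides, e.g. 60 to 75 mm above its underside.
- shaker: Stainless steel flour shaker, loose, 0.17 to 0.35 kg: a straight cylinder 56 mm in diameter up to 92 mm high, then a perforated cap 58 mm in diameter to 105 mm. Origin: centre of its underside; z up. Grip it across the sides, e.g. 60 to 80 mm above its underside.
- mill: Dark wooden pepper mill, loose, 0.15 to 0.31 kg, the narrowest: a straight cylinder 50 mm in diameter up to 80 mm high, a narrower neck, and a round head 44 mm wide with a small steel bead on top, 113 mm high in all. Origin: centre of its underside; z up. Grip it across the sides, e.g. 60 to 70 mm above its underside.
- pin: Short pale olive-wood rolling pin, loose, 0.17 to 0.34 kg: roller 44 mm in diameter and 150 mm long, with a handle at each end, 220 mm in all. Origin: its middle, on its axis; x runs along its axis (both ends alike; it may have any roll about x). At the start it lies in the caddy behind the containers.
- caddy: Fixed brown wooden caddy, 160 mm (x) by 300 mm (y). Origin: centre of underside; -x: open front, to the robot. Floor 12 mm thick; side and back walls 8 mm thick, 57 mm high. At the start the containers stand on its floor in a row along y at x about -41 mm, 85 mm apart, in any order; behind them the pin lies along y at x = +20 mm, axis 34 mm above the table, 52 mm from the back wall, between lips 5 mm high.
- slab: White marble pastry slab, fixed, 260 mm (its x) by 140 mm (its y), 15 mm thick: the side area. Origin: centre of its underside, on the table. It lies to the left or to the right of the caddy.
- pin_rest: Fixed dark wooden board, 210 mm (x) by 80 mm (y), 12 mm thick, with four low lips (8 mm high, 6 mm thick, 40 mm long, inner faces 17.5 mm either side of its x axis, none within 32 mm of the middle). The roller lies between them along x, axis 34 mm above the table. Origin: centre of underside, on the table. On the side of the caddy away from the slab.
- bowl: Bystander: stainless steel mixing bowl, loose, 170 mm wide, 80 mm high, beyond the caddy. Origin: centre of its underside.
- spatula: Bystander: blue hard-silicone spatula, loose, about 250 mm long, lying flat on the table between the robot and the caddy, roughly crosswise. Its x runs along it.
Things that resemble listed ones, but are neither listed nor needed, are in the scene too. Of the things that look like the pin_rest, take the one that is farthest to the robot's right at the start.

How it is judged:
By the outcome, as a careful person would: the job done as asked, in the order asked, and still so for the second after the job is handed in, with the robot touching nothing.
It also fails if it takes over 128 s, if anything falls off the work surface, if the arm or the gripper's body presses on something with over 40 N, if the wrist force passes 120 N, or if a joint passes its speed limit or range.

## Working session

There is one attempt and no reset: what is moved stays moved. The work goes in short steps, Python scripts to look and compute and a shell command to move; the robot and the scene stay as the last step left them, time stands still between calls to the robot, and variables do not carry over. Pictures are saved under pics/ and viewed, and the job is handed in when it is done.

```bash
ls; mkdir -p pics; python3 - <<'E'
from station import r
import cv2
s=r.sense();print(s)
for n in ("side","top"):
    c=r.capture(n);cv2.imwrite(f"pics/{n}0.png",c["img"]);print(n,c["fx"],c["cx"],c["cy"],c["R"],c["t"])
E
```

```text
pics
{'time_s': 0.0, 'joints': array([-6.04122813e+01,  2.20913024e+01,  3.79591389e-01, -3.19719317e-02,
       -6.84100093e+01, -1.48149449e+01]), 'joint_velocities': array([-0.02530491,  0.01138434,  0.01724086,  0.04806241,  0.02807963,
        0.00168229]), 'effort': array([-3.28072792e-04, -3.90661061e+01,  1.87402904e+01,  4.21990603e+00,
        1.10300398e-02, -1.86458001e-04]), 'tcp_pos': array([ 0.15922756, -0.60375102,  0.22144488]), 'ee_rot': array([[-9.66997127e-01, -2.54786576e-01, -5.97711474e-04],
       [-2.54787273e-01,  9.66994840e-01,  2.10354301e-03],
       [ 4.20293923e-05,  2.18640932e-03, -9.99997609e-01]]), 'wrist_force': array([0.19094207, 0.61695487, 0.20988672]), 'moment': array([-0.08100355,  0.01561513,  0.01279451]), 'gripper_width': 0.9993347167934931}
side 546.9444654523281 279.96848514498623 211.74373600840696 [[-0.90938935 -0.41591452 -0.00511193]
 [-0.23781537  0.52998335 -0.81397881]
 [ 0.34125484 -0.73900796 -0.58087207]] [0.47695348 0.17217633 1.1980404 ]
top 386.61357361578246 289.6915062954746 213.75549503939297 [[-0.01570014 -0.99987312 -0.0026934 ]
 [-0.99835185  0.01582485 -0.05516481]
 [ 0.05520043  0.00182286 -0.99847363]] [0.00508169 0.54329473 0.81851511]
```

View pics/top0.png

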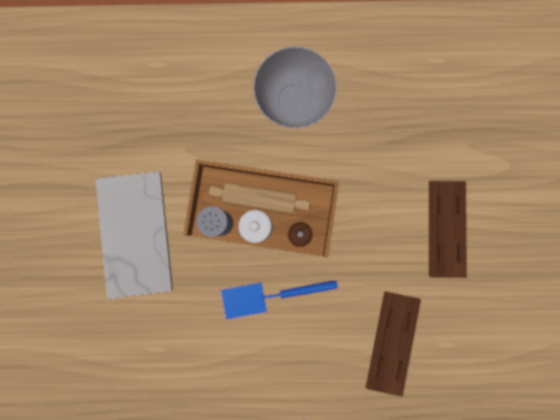

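View pics/side0.png

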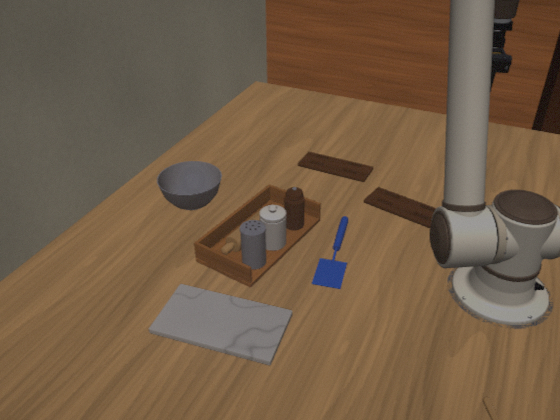

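The top view shows, left to right, the slab (134,235), then the caddy (262,208) with shaker (213,221), canister (255,226) and mill (300,234). The pin lies behind them at (258,198). There are two dark boards, at (447,229) and (393,343). The one farthest to the robot's right is (447,229).

```bash
cat > h.py <<'E'
import numpy as np, cv2
from station import r
def ray(c,u,v):
    R=np.array(c["R"]);t=np.array(c["t"]);o=-R.T@t
    d=R.T@np.array([(u-c["cx"])/c["fx"],(v-c["cy"])/c["fy"],1]);return o,d
def pl(c,u,v,z):
    o,d=ray(c,u,v);return o+d*(z-o[2])/d[2]
def proj(c,X):
    p=np.array(c["R"])@np.array(X)+np.array(c["t"]);return c["fx"]*p[0]/p[2]+c["cx"],c["fy"]*p[1]/p[2]+c["cy"]
def tri(c1,p1,c2,p2):
    o1,d1=ray(c1,*p1);o2,d2=ray(c2,*p2)
    A=np.stack([d1,-d2],1);s=np.linalg.lstsq(A,o2-o1,rcond=None)[0]
    a=o1+d1*s[0];b=o2+d2*s[1];return (a+b)/2,np.linalg.norm(a-b)
E
python3 - <<'E'
from h import *
c=r.capture("top");cv2.imwrite("pics/t1.png",cv2.resize(c["img"][150:270,80:350],None,fx=2.9,fy=2.9,interpolation=cv2.INTER_CUBIC))
c2=r.capture("side");cv2.imwrite("pics/s1.png",cv2.resize(c2["img"][150:300,180:340],None,fx=4,fy=4,interpolation=cv2.INTER_CUBIC))
hsv=cv2.cvtColor(c["img"],cv2.COLOR_BGR2HSV);
for p in [(134,235),(447,229),(447,200),(393,343),(262,228),(195,200),(255,240),(240,197),(213,221),(255,215),(300,245),(350,200),(290,208)]: print(p,hsv[p[1],p[0]],c["img"][p[1],p[0]])
E
```

```text
(134, 235) [173   6 169] [166 165 169]
(447, 229) [ 10 149  87] [36 53 87]
(447, 200) [  9 142  88] [39 53 88]
(393, 343) [ 10 147  87] [37 54 87]
(262, 228) [130   4 198] [198 195 196]
(195, 200) [ 13 159  61] [23 39 61]
(255, 240) [  0   3 195] [193 193 195]
(240, 197) [ 16  99 167] [102 136 167]
(213, 221) [123  17 137] [137 128 129]
(255, 215) [135   5 199] [199 195 197]
(300, 245) [ 11 149  77] [32 48 77]
(350, 200) [ 16 100 178] [108 146 178]
(290, 208) [ 16 101 166] [100 135 166]
```

View pics/t1.png

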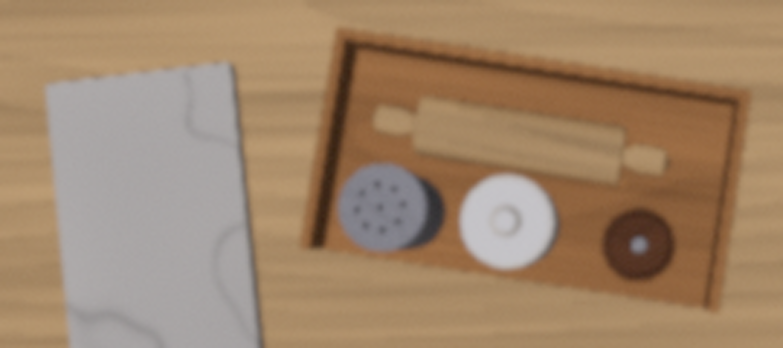

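View pics/s1.png

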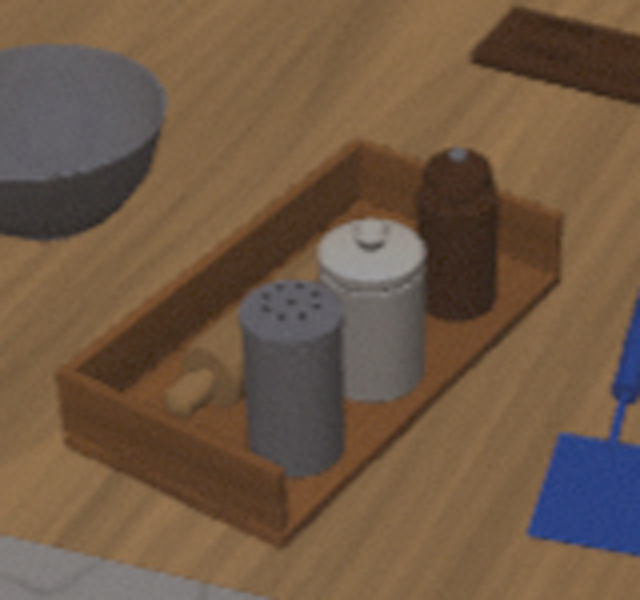

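```bash
cat > meas.py <<'E'
from h import *
c=r.capture("top");s=r.capture("side");np.set_printoptions(precision=4,suppress=True)
hsv=cv2.cvtColor(c["img"],cv2.COLOR_BGR2HSV);H,S,V=cv2.split(hsv)
def rect(m,z,lo,hi,nm):
    cs,_=cv2.findContours(m.astype(np.uint8),cv2.RETR_EXTERNAL,cv2.CHAIN_APPROX_NONE)
    for k in cs:
        a=cv2.contourArea(k)
        if a<lo or a>hi: continue
        P=np.array([pl(c,u,v,z)[:2] for u,v in k[:,0]]).astype(np.float32)
        rc=cv2.minAreaRect(P*1000)
        b=cv2.boxPoints(rc); print(nm,"ctr",np.array(rc[0]),"size",np.array(rc[1]),"ang",rc[2])
rect((S<40)&(V>140)&(np.arange(560)[None]<185),0.015,1000,1e5,"slab")
rect((V<115)&(S>110)&(np.arange(560)[None]>345),0.012,1000,1e5,"rest")
roi=np.zeros_like(V,bool);roi[150:270,180:345]=1
# containers top
for nm,p,z,q in [("shaker",(383,208),.117,(292,302)),("can",(505,221),.117,(372,230)),("mill",(640,245),.124,(458,154))]:
    a=(p[0]/2.9+80-.33,p[1]/2.9+150-.33);b=(q[0]/4+180-.4,q[1]/4+150-.4)
    print(nm,pl(c,*a,z),tri(c,a,s,b))
# caddy rim corners (crop px outer rim)
for nm,p in [("BL",(339,29)),("BR",(749,91)),("FR",(717,311)),("FL",(303,247))]:
    a=(p[0]/2.9+80-.33,p[1]/2.9+150-.33); print(nm,pl(c,*a,.057))
for nm,p in [("pinL",(374,117)),("pinR",(666,161)),("rolLt",(418,97)),("rolLb",(412,150)),("rolRt",(627,130)),("rolRb",(615,183))]:
    a=(p[0]/2.9+80-.33,p[1]/2.9+150-.33); print(nm,pl(c,*a,.034))
E
python3 meas.py
```

```text
slab ctr [505.1481 334.6931] size [258.2387 138.7709] ang 6.019148826599121
rest ctr [ 265.1756 -218.228 ] size [ 78.7051 206.9864] ang 77.1900634765625
rest ctr [ 506.9056 -342.4995] size [ 78.0514 206.2471] ang 87.9627456665039
shaker [0.5255 0.1439 0.117 ] (array([0.525 , 0.1439, 0.1158]), np.float64(0.0013333882457393469))
can [0.5158 0.0645 0.117 ] (array([0.5146, 0.064 , 0.1161]), np.float64(0.0026221547994082963))
mill [ 0.4988 -0.023   0.124 ] (array([ 0.4981, -0.0234,  0.1206]), np.float64(0.0016572179179752736))
BL [0.6558 0.1869 0.057 ]
BR [ 0.6068 -0.1038  0.057 ]
FR [ 0.4519 -0.0779  0.057 ]
FL [0.5013 0.2126 0.057 ]
pinL [0.5953 0.1671 0.034 ]
pinR [ 0.5597 -0.0452  0.034 ]
rolLt [0.6094 0.1349 0.034 ]
rolLb [0.5707 0.1395 0.034 ]
rolRt [ 0.5828 -0.0172  0.034 ]
rolRb [ 0.5443 -0.0079  0.034 ]
```

```bash
python3 - <<'E'
from h import *
np.set_printoptions(precision=4,suppress=True)
cs=[r.capture("top") for _ in range(3)];c=cs[0];img=np.mean([k["img"] for k in cs],0).astype(np.uint8)
np.save("top0.npy",img)
big=cv2.resize(img[150:270,80:350],None,fx=8,fy=8,interpolation=cv2.INTER_CUBIC)
hsv=cv2.cvtColor(big,cv2.COLOR_BGR2HSV);H,S,V=cv2.split(hsv)
def f(nm,m,z):
    k=max(cv2.findContours(m.astype(np.uint8),cv2.RETR_EXTERNAL,cv2.CHAIN_APPROX_NONE)[0],key=cv2.contourArea)
    P=np.array([pl(c,(u+.5)/8-.5+80,(v+.5)/8-.5+150,z)[:2] for u,v in k[:,0]]).astype(np.float32)*1000
    (x,y),ra=cv2.minEnclosingCircle(P);el=cv2.fitEllipse(P);print(nm,(round(x,1),round(y,1)),ra*2,el)
X=np.arange(270*8)[None]
f("can",(S<40)&(V>150)&(X>155*7.3)&(X<200*8),.106)
f("shaker",(S<50)&(V>95)&(X>90*8)&(X<155*7.9),.117)
f("mill",(V<100)&(X>195*8)&(X<235*8)&(np.arange(960)[:,None]>66*8)&(np.arange(960)[:,None]<100*8),.105)
f("knob?bead",(S<60)&(V>110)&(X>200*8)&(X<235*8)&(np.arange(960)[:,None]>66*8),.124)
# interior/rim of caddy: saturation mask
m=((S>115)).astype(np.uint8)
k=max(cv2.findContours(m,cv2.RETR_EXTERNAL,cv2.CHAIN_APPROX_NONE)[0],key=cv2.contourArea)
P=np.array([pl(c,(u+.5)/8-.5+80,(v+.5)/8-.5+150,.057)[:2] for u,v in k[:,0]]).astype(np.float32)*1000
print("caddy",cv2.minAreaRect(cv2.convexHull(P)))
# pin
m=((S<112)&(S>60)&(V>120)).astype(np.uint8);cv2.imwrite("pics/m.png",cv2.resize(m*255,None,fx=.35,fy=.35))
x=cv2.resize((img[150:270,80:350]),None,fx=2.9,fy=2.9)
E
```

```text
can (515.9, 64.4) 62.95277786254883 ((516.0186767578125, 64.48931121826172), (61.472564697265625, 61.7794075012207), 140.7132568359375)
shaker (525.7, 143.8) 59.49385452270508 ((526.1322021484375, 144.13783264160156), (56.72715759277344, 57.63589096069336), 156.53549194335938)
mill (499.4, -22.3) 47.28108215332031 ((499.4440002441406, -22.50153350830078), (46.21120834350586, 46.3366584777832), 51.35545349121094)
knob?bead (498.9, -21.9) 9.135554313659668 ((498.90777587890625, -21.947309494018555), (8.189221382141113, 8.881778717041016), 26.15135383605957)
caddy ((554.4514770507812, 55.05653381347656), (301.0013732910156, 160.62709045410156), 80.33748626708984)
```

View pics/m.png

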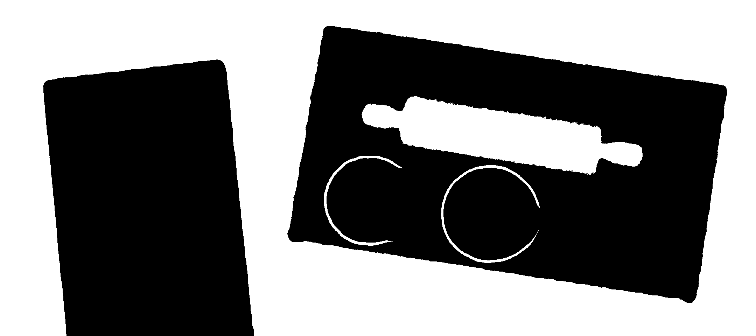

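```bash
python3 - <<'E'
from h import *
np.set_printoptions(precision=4,suppress=True)
c=r.capture("top");img=np.load("top0.npy")
big=cv2.resize(img[150:270,80:350],None,fx=8,fy=8,interpolation=cv2.INTER_CUBIC)
hsv=cv2.cvtColor(big,cv2.COLOR_BGR2HSV);H,S,V=cv2.split(hsv)
m=((S<112)&(S>60)&(V>120)).astype(np.uint8);m[:,:1000]=0;m[:250]=0;m[520:]=0;m[:,1900:]=0
k=max(cv2.findContours(m,cv2.RETR_EXTERNAL,cv2.CHAIN_APPROX_NONE)[0],key=cv2.contourArea)
P=np.array([pl(c,(u+.5)/8-.5+80,(v+.5)/8-.5+150,.036)[:2] for u,v in k[:,0]]).astype(np.float32)*1000
print(cv2.minAreaRect(P))
ps=np.radians(-9.66);X=np.array([np.cos(ps),np.sin(ps)]);Y=np.array([-X[1],X[0]]);C=np.array([.5545,.0551])
pc=np.array(cv2.minAreaRect(P)[0])/1000
for n,p in [("sh",[.526,.144]),("can",[.516,.0645]),("mill",[.499,-.0222]),("pin",pc)]:
    d=np.array(p)-C;print(n,d@X,d@Y)
s=np.array([.5051,.3347]);a=np.radians(6.02);sx=np.array([np.cos(a),np.sin(a)]);sy=np.array([-sx[1],sx[0]])
for u,v in [(85,-30),(0,25),(-85,-30)]: print(u,v,s+sx*u/1e3+sy*v/1e3)
E
```

```text
((576.6596069335938, 61.13087463378906), (213.75718688964844, 38.302276611328125), 80.04351043701172)
sh -0.04301342000288413 0.08285714030580274
can -0.03953143414547321 0.002806370325191147
mill -0.0417420257329913 -0.08551691813732702
pin 0.02083341476367399 0.009663770360712604
85 -30 [0.5928 0.3138]
0 25 [0.5025 0.3596]
-85 -30 [0.4237 0.296 ]
```

```bash
cat > plan.py <<'E'
import sys,numpy as np
from scipy.spatial.transform import Rotation as Ro
from h import r
np.set_printoptions(precision=3,suppress=True)
def plan(x,y,z,yaw=None):
    s=r.sense();R=np.array(s["ee_rot"]);p=np.array(s["tcp_pos"])
    print("t",round(s["time_s"],2),"tcp",p,"yaw_y",np.degrees(np.arctan2(R[1,1],R[0,1])).round(2),"F",s["wrist_force"],"w",round(s["gripper_width"],3))
    T=R
    if yaw is not None:
        a=np.radians(yaw);yy=np.array([np.cos(a),np.sin(a),0]);zz=np.array([0,0,-1.]);T=np.stack([np.cross(yy,zz),yy,zz],1)
        print("turn/45:",Ro.from_matrix(R.T@T).as_rotvec(degrees=True)/45)
    d=np.array([x,y,z])-p
    print("shift/100mm now-axes",R.T@d*10,"after-turn axes",T.T@d*10,"dist",np.linalg.norm(d).round(3))
plan(*map(float,sys.argv[1:]))
E
python3 plan.py .526 .144 .22 170.34
python3 -m crank '[[-1,[0,0,0],[0,0,-0.18]],[-1,[0,0,0],[0,0,-0.18]],[-1,[0,0,0],[0,0,-0.18]],[-1,[0,0,0],[0,0,-0.18]],[-1,[0,0,0],[0,0,-0.18]],[-1,[0,0,0],[0,0,-0.18]],[-1,[0,0,0],[0,0,-0.18]],[-1,[0,0,0],[0,0,-0.18]]]'
python3 plan.py .526 .144 .22 170.34
```

```text
t 0.5 tcp [ 0.159 -0.604  0.222] yaw_y 104.77 F [0.535 0.118 0.376] w 1.002
turn/45: [ 0.     0.    -1.457]
shift/100mm now-axes [-5.453  6.301  0.026] after-turn axes [-7.992 -2.359  0.025] dist 0.833
time_s: 1.3
tcp_pos: [0.1594, -0.6043, 0.2226]
ee_rot: [[-0.175, -0.985, 0.0], [-0.985, 0.175, -0.0], [0.0, -0.0, -1.0]]
wrist_force: [-0.8, -0.5, -0.5]
gripper_width: 1.002
t 1.3 tcp [ 0.159 -0.604  0.223] yaw_y 169.9 F [-0.758 -0.46  -0.55 ] w 1.002
turn/45: [-0.   -0.   -0.01]
shift/100mm now-axes [-8.01  -2.298  0.026] after-turn axes [-7.992 -2.359  0.026] dist 0.833
```

```bash

python3 -m crank '[[-1,[0,0,0],[0,0,-0.01]],[-1,[-0.4,-0.12,-0.05],[0,0,0]],[-1,[-0.45,-0.13,0],[0,0,0]],[-1,[-0.45,-0.13,0],[0,0,0]],[-1,[-0.45,-0.13,0],[0,0,0]],[-1,[-0.45,-0.13,0],[0,0,0]],[-1,[-0.45,-0.13,0],[0,0,0]],[-1,[-0.45,-0.13,0],[0,0,0]]]'
python3 -m crank '[[-1,[-0.45,-0.13,0],[0,0,0]],[-1,[-0.45,-0.13,0],[0,0,0]],[-1,[-0.45,-0.13,0],[0,0,0]],[-1,[-0.45,-0.13,0],[0,0,0]],[-1,[-0.45,-0.13,0],[0,0,0]],[-1,[-0.45,-0.13,0],[0,0,0]],[-1,[-0.45,-0.13,0],[0,0,0]],[-1,[-0.45,-0.13,0],[0,0,0]]]'
python3 plan.py .526 .144 .22 170.34
```

```text
time_s: 2.1
tcp_pos: [0.3022, -0.313, 0.2279]
ee_rot: [[-0.177, -0.984, 0.001], [-0.984, 0.177, -0.001], [0.0, -0.001, -1.0]]
wrist_force: [1.2, 0.2, 0.8]
gripper_width: 0.996
time_s: 2.9
tcp_pos: [0.467, 0.0239, 0.228]
ee_rot: [[-0.176, -0.984, 0.001], [-0.984, 0.176, 0.0], [-0.001, -0.001, -1.0]]
wrist_force: [0.6, -0.1, -0.4]
gripper_width: 0.998
t 2.9 tcp [0.467 0.024 0.228] yaw_y 169.88 F [ 0.623 -0.072 -0.352] w 0.998
turn/45: [-0.001  0.001 -0.01 ]
shift/100mm now-axes [-1.286 -0.369  0.082] after-turn axes [-1.283 -0.38   0.08 ] dist 0.134
```

```bash

python3 -m crank '[[-1,[-0.43,-0.13,0],[0,0,-0.01]],[-1,[-0.43,-0.13,0],[0,0,0]],[-1,[-0.42,-0.12,0],[0,0,0]],[-1,[0,0,0.3],[0,0,0]],[-1,[0,0,0.3],[0,0,0]],[-1,[0,0,0],[0,0,0]]]'
python3 plan.py .526 .144 .065 170.34
python3 - <<'E'
from h import *
a=r.capture("top");b=r.capture("side")
cv2.imwrite("pics/t2.png",a["img"]);cv2.imwrite("pics/s2.png",cv2.resize(b["img"][80:300,160:380],None,fx=2.7,fy=2.7))
E
```

```text
time_s: 3.5
tcp_pos: [0.5227, 0.1409, 0.1635]
ee_rot: [[-0.168, -0.986, -0.009], [-0.986, 0.168, -0.004], [0.005, 0.008, -1.0]]
wrist_force: [-0.0, -0.7, -0.6]
gripper_width: 1.0
t 3.5 tcp [0.523 0.141 0.163] yaw_y 170.31 F [-0.018 -0.689 -0.553] w 1.0
turn/45: [ 0.01  -0.007 -0.001]
shift/100mm now-axes [-0.042 -0.035  0.984] after-turn axes [-0.036 -0.027  0.985] dist 0.099
```

View pics/s2.png

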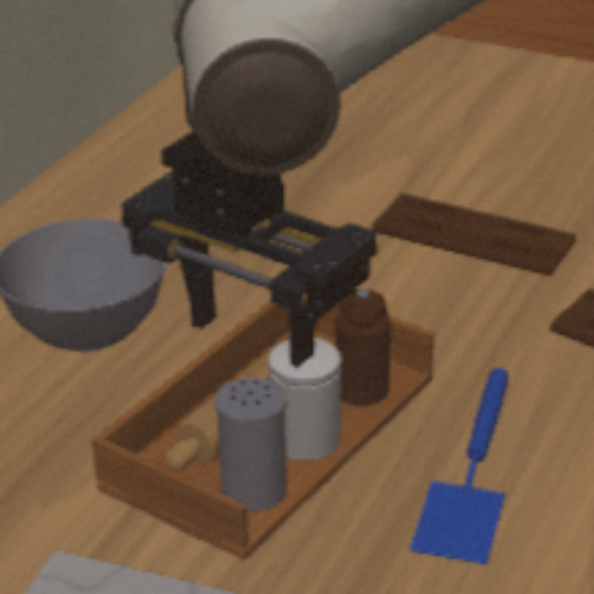

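View pics/t2.png

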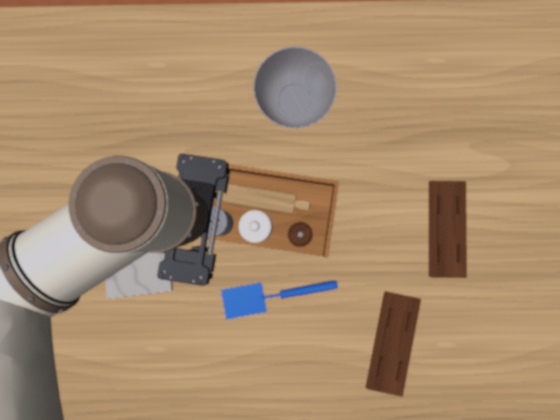

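The side view shows the open gripper at 0.163 m, just above the shaker at (252,390). The jaws run front to back, clear of the canister.

```bash
python3 plan.py .526 .144 .065 170.34;
python3 -m crank '[[-1,[-0.04,-0.03,0.3],[0.01,-0.007,0]],[-1,[0,0,0.3],[0,0,0]],[-1,[0,0,0],[0,0,0]]]'
python3 plan.py .526 .144 .065 170.34
```

```text
t 3.6 tcp [0.526 0.142 0.168] yaw_y 170.41 F [ 0.064 -0.256  0.641] w 0.999
turn/45: [-0.    -0.001  0.002]
shift/100mm now-axes [-0.025  0.003  1.031] after-turn axes [-0.024  0.003  1.031] dist 0.103
time_s: 3.9
tcp_pos: [0.528, 0.1443, 0.1061]
ee_rot: [[-0.168, -0.986, 0.005], [-0.986, 0.168, 0.002], [-0.003, -0.004, -1.0]]
wrist_force: [-1.2, 0.1, -0.3]
gripper_width: 1.001
t 3.9 tcp [0.528 0.144 0.106] yaw_y 170.36 F [-1.153  0.1   -0.31 ] w 1.001
turn/45: [-0.005  0.004  0.   ]
shift/100mm now-axes [0.007 0.021 0.411] after-turn axes [0.006 0.02  0.411] dist 0.041
```

```bash

python3 -m crank '[[-1,[0,0,0.2],[-0.005,0.004,0]],[-1,[0,0.02,0.2],[0,0,0]],[-1,[0,0,0],[0,0,0]],[-1,[0,0,0],[0,0,0]],[-1,[0,0,0],[0,0,0]]]'
python3 plan.py .526 .144 .065 170.34
```

```text
time_s: 4.4
tcp_pos: [0.5292, 0.1464, 0.0699]
ee_rot: [[-0.165, -0.986, 0.008], [-0.986, 0.165, 0.003], [-0.005, -0.007, -1.0]]
wrist_force: [-0.1, 0.1, -0.2]
gripper_width: 1.0
t 4.4 tcp [0.529 0.146 0.07 ] yaw_y 170.48 F [-0.095  0.073 -0.229] w 1.0
turn/45: [-0.009  0.006  0.003]
shift/100mm now-axes [0.029 0.028 0.048] after-turn axes [0.029 0.028 0.049] dist 0.006
```

```bash
for i in 1 2 3; do python3 -m crank '[[-1,[0,0,0],[0,0,0]]]' >/dev/null
python3 plan.py .526 .144 .065 170.34; done
```

```text
t 4.5 tcp [0.529 0.146 0.069] yaw_y 170.47 F [ 0.21   0.959 -0.475] w 1.005
turn/45: [-0.008  0.005  0.003]
shift/100mm now-axes [0.027 0.023 0.042] after-turn axes [0.026 0.023 0.043] dist 0.006
t 4.6 tcp [0.528 0.146 0.069] yaw_y 170.47 F [ 0.317 -0.256  0.1  ] w 0.999
turn/45: [-0.007  0.004  0.003]
shift/100mm now-axes [0.023 0.019 0.035] after-turn axes [0.023 0.019 0.036] dist 0.005
t 4.7 tcp [0.528 0.146 0.068] yaw_y 170.47 F [-0.728  0.149  0.24 ] w 0.997
turn/45: [-0.006  0.004  0.003]
shift/100mm now-axes [0.021 0.016 0.03 ] after-turn axes [0.021 0.016 0.031] dist 0.004
```

```bash
python3 -m crank '[[-1,[0,0,0],[0,0,0]],[-1,[0,0,0],[0,0,0]],[-1,[0,0,0],[0,0,0]],[-1,[0,0,0],[0,0,0]],[-1,[0,0,0],[0,0,0]],[-1,[0,0,0],[0,0,0]]]' >/dev/null
python3 plan.py .526 .144 .065 170.34
```

```text
t 5.3 tcp [0.528 0.146 0.068] yaw_y 170.47 F [-0.243 -0.348  0.268] w 1.0
turn/45: [-0.005  0.003  0.003]
shift/100mm now-axes [0.02  0.014 0.025] after-turn axes [0.02  0.014 0.025] dist 0.003
```

```bash
python3 -m crank '[[-1,[0.02,0.014,0.02],[-0.005,0.003,0]],[-1,[0,0,0],[0,0,0]],[-1,[0,0,0],[0,0,0]],[-1,[0,0,0],[0,0,0]],[-1,[0,0,0],[0,0,0]],[-1,[0,0,0],[0,0,0]],[-1,[0,0,0],[0,0,0]],[-1,[0,0,0],[0,0,0]]]' >/dev/null
python3 plan.py .526 .144 .065 170.34
```

```text
t 6.1 tcp [0.526 0.144 0.066] yaw_y 170.47 F [ 1.242  0.218 -0.286] w 1.001
turn/45: [-0.     0.     0.003]
shift/100mm now-axes [ 0.    -0.     0.006] after-turn axes [ 0.    -0.     0.006] dist 0.001
```

```bash
python3 -m crank '[[-0.5,[0,0,0],[0,0,0]],[-0.5,[0,0,0],[0,0,0]],[1,[0,0,0],[0,0,0]],[1,[0,0,0],[0,0,0]],[1,[0,0,0],[0,0,0]],[1,[0,0,0],[0,0,0]],[1,[0,0,0],[0,0,0]]]' >/dev/null
python3 plan.py .526 .144 .066 170.34
```

```text
t 6.8 tcp [0.526 0.144 0.066] yaw_y 170.47 F [-0.976  0.823  0.522] w 0.653
turn/45: [ 0.    -0.     0.003]
shift/100mm now-axes [-0.001 -0.002 -0.005] after-turn axes [-0.001 -0.002 -0.005] dist 0.001
```

```bash
python3 -m crank '[[1,[0,0,-0.1],[0,0,0]],[1,[0,0,-0.2],[0,0,0]],[1,[0,0,-0.3],[0,0,0]],[1,[0,0,-0.3],[0,0,0]],[1,[0,0,-0.3],[0,0,0]],[1,[0,0,-0.1],[0,0,0]],[1,[0,0,0],[0,0,0]]]' >/dev/null
python3 plan.py .5928 .3138 .195
```

```text
t 7.5 tcp [0.526 0.144 0.197] yaw_y 170.46 F [-0.088  0.512 -2.028] w 0.649
shift/100mm now-axes [-1.782 -0.374  0.023] after-turn axes [-1.782 -0.374  0.023] dist 0.182
```

```bash
python3 -m crank '[[1,[-0.15,-0.03,0],[0,0,0]],[1,[-0.3,-0.064,0],[0,0,0]],[1,[-0.35,-0.075,0],[0,0,0]],[1,[-0.35,-0.075,0],[0,0,0]],[1,[-0.35,-0.07,0],[0,0,0]],[1,[-0.2,-0.04,0],[0,0,0]],[1,[-0.08,-0.02,0.1],[0,0,0]],[1,[0,0,0.25],[0,0,0]]]' >/dev/null
python3 -m crank '[[1,[0,0,0.25],[0,0,0]],[1,[0,0,0.25],[0,0,0]],[1,[0,0,0.2],[0,0,0]],[1,[0,0,0],[0,0,0]],[1,[0,0,0],[0,0,0]],[1,[0,0,0],[0,0,0]],[1,[0,0,0],[0,0,0]],[1,[0,0,0],[0,0,0]]]' >/dev/null
python3 plan.py .5928 .3138 .069 170.4
```

```text
t 9.1 tcp [0.593 0.314 0.092] yaw_y 170.47 F [-0.36   0.598 -3.118] w 0.648
turn/45: [-0.002  0.002  0.002]
shift/100mm now-axes [-0.001 -0.     0.227] after-turn axes [-0.001 -0.001  0.227] dist 0.023
```

```bash
python3 -m crank '[[1,[0,0,0.08],[0,0,0]],[1,[0,0,0.08],[0,0,0]],[1,[0,0,0.03],[0,0,0]],[1,[0,0,0],[0,0,0]],[1,[0,0,0],[0,0,0]],[1,[0,0,0],[0,0,0]]]' >/dev/null
python3 plan.py .5928 .3138 .069 170.4
python3 -m crank '[[1,[0,0,0.02],[0,0,0]],[1,[0,0,0],[0,0,0]],[1,[0,0,0],[0,0,0]],[1,[0,0,0],[0,0,0]]]' >/dev/null
python3 plan.py .5928 .3138 .069 170.4
```

```text
t 9.7 tcp [0.593 0.313 0.072] yaw_y 170.48 F [ 0.364  0.204 -2.81 ] w 0.65
turn/45: [-0.001  0.     0.002]
shift/100mm now-axes [-0.004 -0.002  0.028] after-turn axes [-0.004 -0.002  0.028] dist 0.003
t 10.1 tcp [0.592 0.313 0.07 ] yaw_y 170.47 F [-0.113 -0.28  -2.212] w 0.649
turn/45: [-0.     0.     0.002]
shift/100mm now-axes [-0.005 -0.004  0.006] after-turn axes [-0.005 -0.004  0.006] dist 0.001
```

```bash
for k in 1 2; do python3 -m crank '[[1,[0,0,0.01],[0,0,0]],[1,[0,0,0],[0,0,0]],[1,[0,0,0],[0,0,0]]]' >/dev/null
python3 plan.py .5928 .3138 .069;done
```

```text
t 10.4 tcp [0.592 0.313 0.069] yaw_y 170.47 F [ 0.016 -0.044 -2.798] w 0.648
shift/100mm now-axes [-0.005 -0.003 -0.004] after-turn axes [-0.005 -0.003 -0.004] dist 0.001
t 10.7 tcp [0.593 0.314 0.069] yaw_y 170.49 F [-1.881  0.151  3.58 ] w 0.649
shift/100mm now-axes [-0.002 -0.002 -0.005] after-turn axes [-0.002 -0.002 -0.005] dist 0.001
```

```bash
python3 -m crank '[[0,[0,0,0],[0,0,0]],[-0.6,[0,0,0],[0,0,0]],[-1,[0,0,0],[0,0,0]],[-1,[0,0,0],[0,0,0]],[-1,[0,0,-0.15],[0,0,0]],[-1,[0,0,-0.4],[0,0,0]],[-1,[0,0,-0.4],[0,0,0]],[-1,[0,0,-0.15],[0,0,0]]]' 
python3 plan.py .516 .0645 .17 170.34
```

```text
time_s: 11.5
tcp_pos: [0.5947, 0.3145, 0.184]
ee_rot: [[-0.165, -0.986, 0.008], [-0.986, 0.165, 0.005], [-0.006, -0.007, -1.0]]
wrist_force: [1.1, -0.0, 1.2]
gripper_width: 0.998
t 11.5 tcp [0.595 0.314 0.184] yaw_y 170.51 F [ 1.066 -0.041  1.173] w 0.998
turn/45: [-0.01   0.008  0.004]
shift/100mm now-axes [2.596 0.365 0.121] after-turn axes [2.596 0.356 0.14 ] dist 0.262
```

```bash
python3 -m crank '[[-1,[0.3,0.03,0],[0,0,0]],[-1,[0.4,0.055,0],[0,0,0]],[-1,[0.4,0.055,0],[0,0,0]],[-1,[0.4,0.055,0],[0,0,0]],[-1,[0.4,0.055,0],[0,0,0]],[-1,[0.4,0.055,0],[0,0,0]],[-1,[0.3,0.055,0.05],[0,0,0]],[-1,[0,0,0.15],[0,0,0]]]' >/dev/null
python3 -m crank '[[-1,[0,0,0],[0,0,0]],[-1,[0,0,0],[0,0,0]],[-1,[0,0,0],[0,0,0]],[-1,[0,0,0],[0,0,0]],[-1,[0,0,0],[0,0,0]],[-1,[0,0,0],[0,0,0]]]' >/dev/null
python3 plan.py .516 .0645 .064 170.34
```

```text
t 12.9 tcp [0.514 0.063 0.158] yaw_y 170.5 F [-0.322 -0.257 -0.021] w 1.001
turn/45: [-0.     0.     0.004]
shift/100mm now-axes [-0.016 -0.018  0.937] after-turn axes [-0.016 -0.018  0.937] dist 0.094
```

```bash
python3 -m crank '[[-1,[-0.016,-0.018,0.2],[0,0,0.004]],[-1,[0,0,0.25],[0,0,0]],[-1,[0,0,0.25],[0,0,0]],[-1,[0,0,0.2],[0,0,0]],[-1,[0,0,0.03],[0,0,0]],[-1,[0,0,0],[0,0,0]],[-1,[0,0,0],[0,0,0]],[-1,[0,0,0],[0,0,0]]]' >/dev/null
python3 -m crank '[[-1,[0,0,0],[0,0,0]],[-1,[0,0,0],[0,0,0]],[-1,[0,0,0],[0,0,0]],[-1,[0,0,0],[0,0,0]],[-1,[0,0,0],[0,0,0]],[-1,[0,0,0],[0,0,0]]]' >/dev/null
python3 plan.py .516 .0645 .064 170.34
```

```text
t 14.3 tcp [0.516 0.064 0.065] yaw_y 170.29 F [-0.344 -0.427  1.091] w 0.996
turn/45: [ 0.    -0.    -0.001]
shift/100mm now-axes [-0.004 -0.001  0.005] after-turn axes [-0.004 -0.001  0.005] dist 0.001
```

```bash
python3 -m crank '[[-0.5,[0,0,0],[0,0,0]],[-0.5,[0,0,0],[0,0,0]],[1,[0,0,0],[0,0,0]],[1,[0,0,0],[0,0,0]],[1,[0,0,0],[0,0,0]],[1,[0,0,0],[0,0,0]]]' >/dev/null
python3 plan.py .516 .0645 .064 170.34
python3 -m crank '[[1,[0,0,-0.1],[0,0,0]],[1,[0,0,-0.2],[0,0,0]],[1,[0,0,-0.3],[0,0,0]],[1,[0,0,-0.3],[0,0,0]],[1,[0,0,-0.3],[0,0,0]],[1,[0,0,-0.1],[0,0,0]],[1,[0,0,0],[0,0,0]]]' >/dev/null
python3 plan.py .5025 .3596 .195
```

```text
t 14.9 tcp [0.516 0.064 0.065] yaw_y 170.29 F [-2.083  1.537  1.741] w 0.707
turn/45: [ 0.001 -0.    -0.001]
shift/100mm now-axes [-0.004 -0.004  0.005] after-turn axes [-0.004 -0.004  0.005] dist 0.001
t 15.6 tcp [0.516 0.064 0.195] yaw_y 170.27 F [-0.054 -0.012 -5.736] w 0.708
shift/100mm now-axes [-2.887  0.633  0.009] after-turn axes [-2.887  0.633  0.009] dist 0.296
```

```bash
python3 -m crank '[[1,[-0.15,0.03,0],[0,0,0]],[1,[-0.3,0.066,0],[0,0,0]],[1,[-0.4,0.088,0],[0,0,0]],[1,[-0.4,0.088,0],[0,0,0]],[1,[-0.4,0.088,0],[0,0,0]],[1,[-0.4,0.088,0],[0,0,0]],[1,[-0.4,0.088,0],[0,0,0]],[1,[-0.3,0.066,0],[0,0,0]]]' >/dev/null
python3 -m crank '[[1,[-0.137,0.03,0],[0,0,0]],[1,[0,0,0.2],[0,0,0]],[1,[0,0,0.3],[0,0,0]],[1,[0,0,0.3],[0,0,0]],[1,[0,0,0.2],[0,0,0]],[1,[0,0,0],[0,0,0]],[1,[0,0,0],[0,0,0]],[1,[0,0,0],[0,0,0]]]' >/dev/null
python3 -m crank '[[1,[0,0,0],[0,0,0]],[1,[0,0,0],[0,0,0]],[1,[0,0,0],[0,0,0]],[1,[0,0,0],[0,0,0]],[1,[0,0,0],[0,0,0]]]' >/dev/null
python3 plan.py .5025 .3596 .068 170.34
```

```text
t 17.7 tcp [0.502 0.359 0.095] yaw_y 170.29 F [ 0.188 -0.039 -4.681] w 0.705
turn/45: [-0.     0.    -0.001]
shift/100mm now-axes [-0.002 -0.002  0.267] after-turn axes [-0.002 -0.002  0.267] dist 0.027
```

```bash
python3 -m crank '[[1,[0,0,0.08],[0,0,0]],[1,[0,0,0.08],[0,0,0]],[1,[0,0,0.06],[0,0,0]],[1,[0,0,0.03],[0,0,0]],[1,[0,0,0],[0,0,0]],[1,[0,0,0],[0,0,0]],[1,[0,0,0],[0,0,0]]]' >/dev/null
python3 plan.py .5025 .3596 .068
for k in 1 2; do python3 -m crank '[[1,[0,0,0.01],[0,0,0]],[1,[0,0,0],[0,0,0]],[1,[0,0,0],[0,0,0]]]' >/dev/null
python3 plan.py .5025 .3596 .068;done
```

```text
t 18.4 tcp [0.502 0.36  0.07 ] yaw_y 170.3 F [-0.177  0.781 -4.701] w 0.704
shift/100mm now-axes [ 0.    -0.     0.019] after-turn axes [ 0.    -0.     0.019] dist 0.002
t 18.7 tcp [0.502 0.359 0.069] yaw_y 170.29 F [ 0.791 -0.37  -4.695] w 0.706
shift/100mm now-axes [-0.002 -0.002  0.006] after-turn axes [-0.002 -0.002  0.006] dist 0.001
t 19.0 tcp [0.502 0.359 0.068] yaw_y 170.29 F [-0.349  1.141 -3.639] w 0.706
shift/100mm now-axes [-0.001 -0.002 -0.004] after-turn axes [-0.001 -0.002 -0.004] dist 0.0
```

```bash

for k in 1 ; do python3 -m crank '[[1,[0,0,0.01],[0,0,0]],[1,[0,0,0],[0,0,0]],[1,[0,0,0],[0,0,0]]]' >/dev/null
python3 plan.py .5025 .3596 .068;done
```

```text
t 19.3 tcp [0.502 0.36  0.068] yaw_y 170.31 F [-2.14  -0.145  4.231] w 0.702
shift/100mm now-axes [-0.001 -0.002 -0.005] after-turn axes [-0.001 -0.002 -0.005] dist 0.001
```

```bash
python3 -m crank '[[0,[0,0,0],[0,0,0]],[-0.6,[0,0,0],[0,0,0]],[-1,[0,0,0],[0,0,0]],[-1,[0,0,0],[0,0,0]],[-1,[0,0,-0.15],[0,0,0]],[-1,[0,0,-0.4],[0,0,0]],[-1,[0,0,-0.4],[0,0,0]],[-1,[0,0,-0.15],[0,0,0]]]' >/dev/null
python3 plan.py .499 -.0222 .17 170.34
```

```text
t 20.1 tcp [0.504 0.361 0.181] yaw_y 170.33 F [-0.033  0.491  0.373] w 0.996
turn/45: [-0.007  0.008 -0.   ]
shift/100mm now-axes [ 3.786 -0.591  0.091] after-turn axes [ 3.786 -0.591  0.111] dist 0.383
```

```bash
python3 -m crank '[[-1,[0.3,-0.047,0],[0,0,0]],[-1,[0.45,-0.07,0],[0,0,0]],[-1,[0.45,-0.07,0],[0,0,0]],[-1,[0.45,-0.07,0],[0,0,0]],[-1,[0.45,-0.07,0],[0,0,0]],[-1,[0.45,-0.07,0],[0,0,0]],[-1,[0.45,-0.07,0],[0,0,0]],[-1,[0.45,-0.07,0],[0,0,0]]]' >/dev/null
python3 -m crank '[[-1,[0.33,-0.055,0.1],[0,0,0]],[-1,[0,0,0.1],[0,0,0]],[-1,[0,0,0],[0,0,0]],[-1,[0,0,0],[0,0,0]],[-1,[0,0,0],[0,0,0]],[-1,[0,0,0],[0,0,0]],[-1,[0,0,0],[0,0,0]],[-1,[0,0,0],[0,0,0]]]' >/dev/null
python3 plan.py .499 -.0222 .061 170.34
```

```text
t 21.7 tcp [ 0.497 -0.023  0.157] yaw_y 170.34 F [ 0.746 -0.234 -0.265] w 0.999
turn/45: [-0.001  0.    -0.   ]
shift/100mm now-axes [-0.008 -0.018  0.958] after-turn axes [-0.008 -0.019  0.958] dist 0.096
```

```bash
python3 -m crank '[[-0.75,[-0.008,-0.018,0.2],[0,0,0]],[-0.75,[0,0,0.25],[0,0,0]],[-0.75,[0,0,0.25],[0,0,0]],[-0.75,[0,0,0.2],[0,0,0]],[-0.75,[0,0,0.05],[0,0,0]],[-0.75,[0,0,0],[0,0,0]],[-0.75,[0,0,0],[0,0,0]],[-0.75,[0,0,0],[0,0,0]]]' >/dev/null
python3 -m crank '[[-0.75,[0,0,0],[0,0,0]],[-0.75,[0,0,0],[0,0,0]],[-0.75,[0,0,0],[0,0,0]],[-0.75,[0,0,0],[0,0,0]],[-0.75,[0,0,0],[0,0,0]],[-0.75,[0,0,0],[0,0,0]]]' >/dev/null
python3 plan.py .499 -.0222 .061 170.34
```

```text
t 23.1 tcp [ 0.499 -0.023  0.062] yaw_y 170.29 F [-0.043  0.464 -0.339] w 0.871
turn/45: [ 0.    -0.    -0.001]
shift/100mm now-axes [-0.005 -0.002  0.005] after-turn axes [-0.005 -0.002  0.005] dist 0.001
```

```bash
python3 -m crank '[[-0.35,[0,0,0],[0,0,0]],[-0.35,[0,0,0],[0,0,0]],[1,[0,0,0],[0,0,0]],[1,[0,0,0],[0,0,0]],[1,[0,0,0],[0,0,0]],[1,[0,0,0],[0,0,0]]]' >/dev/null
python3 plan.py .499 -.0222 .061 170.34
python3 -m crank '[[1,[0,0,-0.1],[0,0,0]],[1,[0,0,-0.2],[0,0,0]],[1,[0,0,-0.3],[0,0,0]],[1,[0,0,-0.3],[0,0,0]],[1,[0,0,-0.3],[0,0,0]],[1,[0,0,-0.1],[0,0,0]],[1,[0,0,0],[0,0,0]]]' >/dev/null
python3 plan.py .4237 .296 .195
```

```text
t 23.7 tcp [ 0.499 -0.023  0.062] yaw_y 170.29 F [0.274 0.312 0.101] w 0.569
turn/45: [ 0.    -0.    -0.001]
shift/100mm now-axes [-0.005 -0.002  0.005] after-turn axes [-0.005 -0.002  0.005] dist 0.001
t 24.4 tcp [ 0.499 -0.022  0.193] yaw_y 170.28 F [-0.24   0.394 -2.555] w 0.566
shift/100mm now-axes [-3.011  1.282 -0.02 ] after-turn axes [-3.011  1.282 -0.02 ] dist 0.327
```

```bash
python3 -m crank '[[1,[-0.15,0.064,0],[0,0,0]],[1,[-0.3,0.128,0],[0,0,0]],[1,[-0.4,0.17,0],[0,0,0]],[1,[-0.4,0.17,0],[0,0,0]],[1,[-0.4,0.17,0],[0,0,0]],[1,[-0.4,0.17,0],[0,0,0]],[1,[-0.4,0.17,0],[0,0,0]],[1,[-0.35,0.15,0],[0,0,0]]]' >/dev/null
python3 -m crank '[[1,[-0.21,0.09,0],[0,0,0]],[1,[0,0,0.2],[0,0,0]],[1,[0,0,0.3],[0,0,0]],[1,[0,0,0.3],[0,0,0]],[1,[0,0,0.2],[0,0,0]],[1,[0,0,0],[0,0,0]],[1,[0,0,0],[0,0,0]],[1,[0,0,0],[0,0,0]]]' >/dev/null
python3 -m crank '[[1,[0,0,0],[0,0,0]],[1,[0,0,0],[0,0,0]],[1,[0,0,0],[0,0,0]],[1,[0,0,0],[0,0,0]],[1,[0,0,0],[0,0,0]]]' >/dev/null
python3 plan.py .4237 .296 .065 170.34
```

```text
t 26.5 tcp [0.423 0.296 0.092] yaw_y 170.29 F [-1.018 -1.058 -2.441] w 0.563
turn/45: [-0.     0.    -0.001]
shift/100mm now-axes [-0.004 -0.005  0.267] after-turn axes [-0.004 -0.005  0.267] dist 0.027
```

```bash
python3 -m crank '[[1,[0,0,0.08],[0,0,0]],[1,[0,0,0.08],[0,0,0]],[1,[0,0,0.06],[0,0,0]],[1,[0,0,0.03],[0,0,0]],[1,[0,0,0],[0,0,0]],[1,[0,0,0],[0,0,0]],[1,[0,0,0],[0,0,0]]]' >/dev/null
python3 plan.py .4237 .296 .065
for k in 1 2 3; do python3 -m crank '[[1,[0,0,0.01],[0,0,0]],[1,[0,0,0],[0,0,0]],[1,[0,0,0],[0,0,0]]]' >/dev/null
python3 plan.py .4237 .296 .065|head -1;done
```

```text
t 27.2 tcp [0.423 0.296 0.067] yaw_y 170.3 F [ 0.146  0.517 -1.299] w 0.565
shift/100mm now-axes [-0.002 -0.004  0.018] after-turn axes [-0.002 -0.004  0.018] dist 0.002
t 27.5 tcp [0.423 0.296 0.066] yaw_y 170.29 F [ 0.385 -0.849 -1.9  ] w 0.57
t 27.8 tcp [0.423 0.296 0.065] yaw_y 170.29 F [-0.104  0.089 -2.304] w 0.564
t 28.1 tcp [0.423 0.296 0.065] yaw_y 170.31 F [-2.103 -1.015  5.029] w 0.566
```

```bash
python3 -m crank '[[0,[0,0,0],[0,0,0]],[-0.6,[0,0,0],[0,0,0]],[-1,[0,0,0],[0,0,0]],[-1,[0,0,0],[0,0,0]],[-1,[0,0,-0.15],[0,0,0]],[-1,[0,0,-0.4],[0,0,0]],[-1,[0,0,-0.4],[0,0,0]],[-1,[0,0,-0.15],[0,0,0]]]' >/dev/null
python3 - <<'E'
from h import *
a=r.capture("top");cv2.imwrite("pics/t3.png",a["img"]);b=r.capture("side");cv2.imwrite("pics/s3.png",b["img"])
E
python3 plan.py .5767 .0611 .17 170.34
```

```text
t 29.0 tcp [0.424 0.297 0.176] yaw_y 170.31 F [ 0.266  0.035 -0.089] w 0.995
turn/45: [-0.004  0.007 -0.001]
shift/100mm now-axes [ 2.069 -1.899  0.058] after-turn axes [ 2.069 -1.898  0.063] dist 0.281
```

View pics/t3.png

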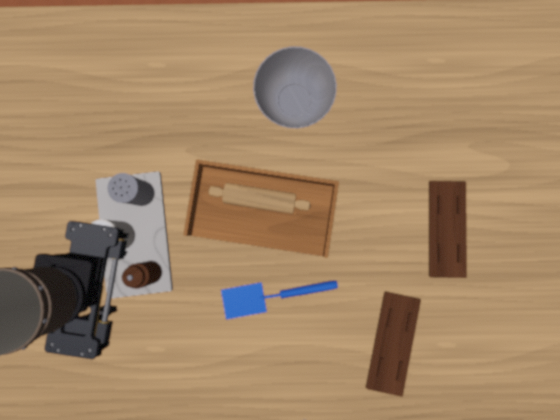

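View pics/s3.png

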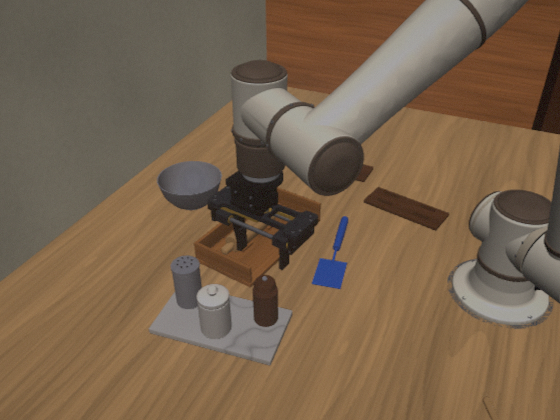

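All three stand upright on the slab: top view shaker (123,187), canister half hidden at (103,235), mill (137,276). The pin is undisturbed at (258,199). Next is the pin.

```bash
python3 -m crank '[[-0.4,[0.2,-0.183,0],[0,0,0]],[-0.4,[0.35,-0.32,0],[0,0,0]],[-0.4,[0.35,-0.32,0],[0,0,0]],[-0.4,[0.35,-0.32,0],[0,0,0]],[-0.4,[0.35,-0.32,0],[0,0,0]],[-0.4,[0.3,-0.275,0],[0,0,0]],[-0.4,[0.17,-0.16,0.2],[0,0,0]],[-0.4,[0,0,0.4],[0,0,0]]]' >/dev/null
python3 -m crank '[[-0.4,[0,0,0.2],[0,0,0]],[-0.4,[0,0,0],[0,0,0]],[-0.4,[0,0,0],[0,0,0]],[-0.4,[0,0,0],[0,0,0]],[-0.4,[0,0,0],[0,0,0]],[-0.4,[0,0,0],[0,0,0]],[-0.4,[0,0,0],[0,0,0]],[-0.4,[0,0,0],[0,0,0]]]' >/dev/null
python3 plan.py .5767 .0611 .022 170.34
python3 - <<'E'
from h import *
b=r.capture("side");cv2.imwrite("pics/s4.png",cv2.resize(b["img"][100:300,160:360],None,fx=3,fy=3))
E
```

```text
t 30.6 tcp [0.575 0.06  0.094] yaw_y 170.3 F [ 0.596 -0.291  0.64 ] w 0.697
turn/45: [-0.001  0.001 -0.001]
shift/100mm now-axes [-0.016 -0.01   0.72 ] after-turn axes [-0.016 -0.01   0.72 ] dist 0.072
```

View pics/s4.png

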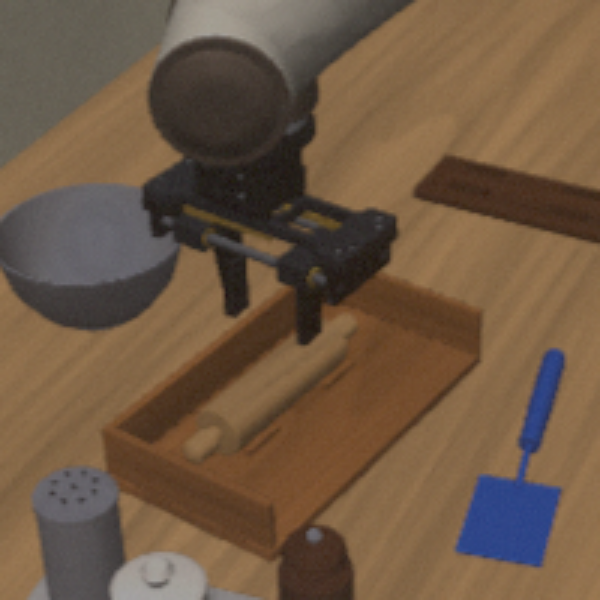

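The side view shows the fingers straddling the pin, with gaps between the caddy's lips around its middle. The back finger is inside the back wall.

```bash
python3 -m crank '[[-0.4,[-0.016,-0.01,0.15],[0,0,0]],[-0.4,[0,0,0.2],[0,0,0]],[-0.4,[0,0,0.2],[0,0,0]],[-0.4,[0,0,0.1],[0,0,0]],[-0.4,[0,0,0.05],[0,0,0]],[-0.4,[0,0,0],[0,0,0]],[-0.4,[0,0,0],[0,0,0]],[-0.4,[0,0,0],[0,0,0]]]' 
python3 -m crank '[[-0.4,[0,0,0],[0,0,0]],[-0.4,[0,0,0],[0,0,0]],[-0.4,[0,0,0],[0,0,0]],[-0.4,[0,0,0],[0,0,0]],[-0.4,[0,0,0],[0,0,0]],[-0.4,[0,0,0],[0,0,0]]]' >/dev/null
python3 plan.py .5767 .0611 .022 170.34
```

```text
time_s: 31.45
tcp_pos: [0.5772, 0.0612, 0.0245]
ee_rot: [[-0.168, -0.986, 0.002], [-0.986, 0.168, 0.001], [-0.001, -0.002, -1.0]]
wrist_force: [0.0, -0.2, 0.4]
gripper_width: 0.699
t 32.05 tcp [0.577 0.061 0.024] yaw_y 170.29 F [-0.236 -0.288 -0.128] w 0.695
turn/45: [ 0.     0.    -0.001]
shift/100mm now-axes [-0.001 -0.001  0.015] after-turn axes [-0.001 -0.001  0.015] dist 0.002
```

```bash
python3 -m crank '[[-0.2,[0,0,0.01],[0,0,0]],[-0.1,[0,0,0],[0,0,0]],[1,[0,0,0],[0,0,0]],[1,[0,0,0],[0,0,0]],[1,[0,0,0],[0,0,0]],[1,[0,0,0],[0,0,0]]]' >/dev/null
python3 plan.py .5767 .0611 .022 170.34
python3 -m crank '[[1,[0,0,-0.1],[0,0,0]],[1,[0,0,-0.2],[0,0,0]],[1,[0,0,-0.3],[0,0,0]],[1,[0,0,-0.3],[0,0,0]],[1,[0,0,-0.3],[0,0,0]],[1,[0,0,-0.1],[0,0,0]],[1,[0,0,0],[0,0,0]]]' >/dev/null
python3 plan.py .507 -.3425 .15 88
python3 - <<'E'
from h import *
b=r.capture("side");cv2.imwrite("pics/s5.png",cv2.resize(b["img"][50:300,140:360],None,fx=2.4,fy=2.4))
a=r.capture("top");cv2.imwrite("pics/t5.png",cv2.resize(a["img"][120:270,150:350],None,fx=4,fy=4))
E
```

```text
t 32.65 tcp [0.576 0.061 0.023] yaw_y 170.29 F [-0.003  0.294  0.425] w 0.496
turn/45: [ 0.    -0.    -0.001]
shift/100mm now-axes [-0.002 -0.003  0.005] after-turn axes [-0.002 -0.003  0.005] dist 0.001
t 33.35 tcp [0.577 0.061 0.154] yaw_y 170.28 F [ 0.722 -0.335 -2.841] w 0.497
turn/45: [-0.001  0.005  1.828]
shift/100mm now-axes [4.098 0.01  0.032] after-turn axes [ 0.561 -4.06   0.041] dist 0.41
```

View pics/s5.png

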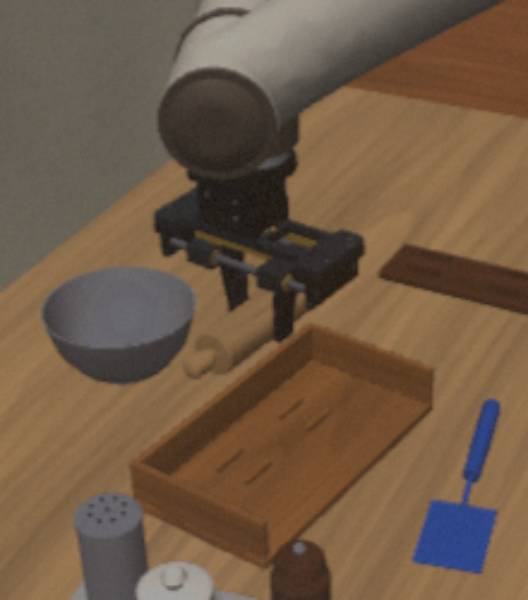

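View pics/t5.png

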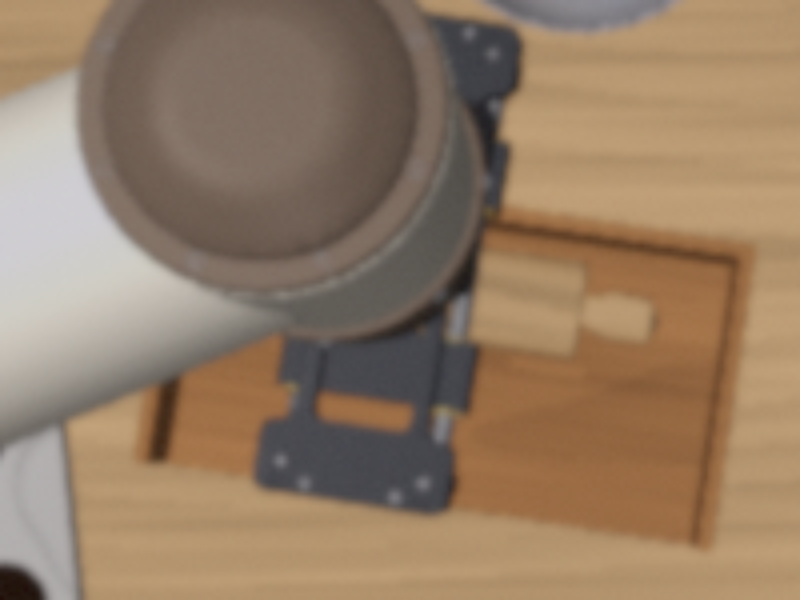

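The pin is held level: its right end is at crop (657,317) in the top view and the left end is at crop (190,365) in the side view. I'll measure its offset in the grip and refine the rest's pose.

```bash
python3 - <<'E'
from h import *
np.set_printoptions(precision=4,suppress=True)
a=r.capture("top")
e=pl(a,314.0,199.1,.165);print(e)
Y=np.array([.168,.986]);print("TCP-end along Y",(np.array(r.sense()["tcp_pos"])[:2]-e[:2])@Y)
cc=pl(a,150+581/4,120+308/4,.165);print("roller end",(np.array(r.sense()["tcp_pos"])[:2]-cc[:2])@Y)
img=a["img"];cv2.imwrite("pics/rest.png",cv2.resize(img[170:290,415:480],None,fx=5,fy=5,interpolation=cv2.INTER_CUBIC))
big=cv2.resize(img[170:290,405:490],None,fx=8,fy=8,interpolation=cv2.INTER_CUBIC)
V=cv2.cvtColor(big,cv2.COLOR_BGR2HSV)[...,2]
k=max(cv2.findContours((V<128).astype(np.uint8),cv2.RETR_EXTERNAL,cv2.CHAIN_APPROX_NONE)[0],key=cv2.contourArea)
P=np.array([pl(a,(u+.5)/8-.5+405,(v+.5)/8-.5+170,.012)[:2] for u,v in k[:,0]]).astype(np.float32)*1000
print(cv2.minAreaRect(P))
E
```

```text
[ 0.5603 -0.0472  0.165 ]
TCP-end along Y 0.10885866009704734
roller end 0.07547108556677048
((506.32257080078125, -342.3591613769531), (81.02566528320312, 208.8560333251953), 87.8837890625)
```

View pics/rest.png

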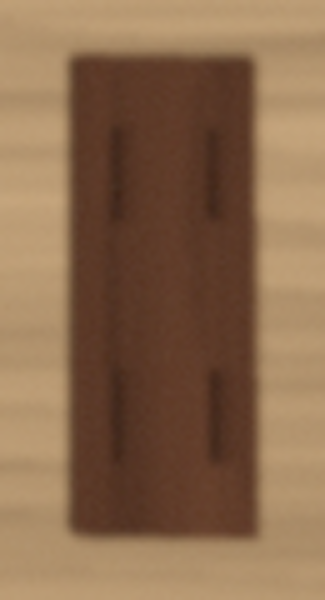

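```bash
python3 -m crank '[[1,[0,0,0],[0,0,0.1]],[1,[0,0,0],[0,0,0.18]],[1,[0,0,0],[0,0,0.18]],[1,[0,0,0],[0,0,0.18]],[1,[0,0,0],[0,0,0.18]],[1,[0,0,0],[0,0,0.18]],[1,[0,0,0],[0,0,0.18]],[1,[0,0,0],[0,0,0.18]]]'  >/dev/null
python3 -m crank '[[1,[0,0,0],[0,0,0.18]],[1,[0,0,0],[0,0,0.18]],[1,[0,0,0],[0,0,0.111]],[1,[0,0,0],[0,0,0]],[1,[0,0,0],[0,0,0]]]'  >/dev/null
python3 plan.py .5063 -.3424 .15 87.88
```

```text
t 34.8 tcp [0.576 0.061 0.151] yaw_y 88.0 F [ 0.104  0.422 -1.307] w 0.498
turn/45: [-0.001 -0.003  0.003]
shift/100mm now-axes [ 0.555 -4.054  0.016] after-turn axes [ 0.546 -4.055  0.011] dist 0.409
```

```bash
python3 -m crank '[[1,[0.03,-0.25,0],[0,0,0]],[1,[0.06,-0.4,0],[0,0,0]],[1,[0.06,-0.45,0],[0,0,0]],[1,[0.06,-0.45,0],[0,0,0]],[1,[0.06,-0.45,0],[0,0,0]],[1,[0.06,-0.45,0],[0,0,0]],[1,[0.06,-0.45,0],[0,0,0]],[1,[0.06,-0.45,0],[0,0,0]]]'  >/dev/null
python3 -m crank '[[1,[0.06,-0.4,0],[0,0,0]],[1,[0.035,-0.25,0],[0,0,0]],[1,[0,-0.054,0.1],[0,0,0]],[1,[0,0,0.2],[0,0,0]],[1,[0,0,0.3],[0,0,0]],[1,[0,0,0.2],[0,0,0]],[1,[0,0,0],[0,0,0]],[1,[0,0,0],[0,0,0]]]'  >/dev/null
python3 -m crank '[[1,[0,0,0],[0,0,0]],[1,[0,0,0],[0,0,0]],[1,[0,0,0],[0,0,0]],[1,[0,0,0],[0,0,0]],[1,[0,0,0],[0,0,0]],[1,[0,0,0],[0,0,0]]]' >/dev/null
python3 plan.py .5063 -.3424 .023 87.88
python3 - <<'E'
from h import *
b=r.capture("side");cv2.imwrite("pics/s6.png",cv2.resize(b["img"][50:250,240:440],None,fx=3,fy=3))
a=r.capture("top");cv2.imwrite("pics/t6.png",cv2.resize(a["img"][150:300,360:560],None,fx=4,fy=4))
E
```

```text
t 37.0 tcp [ 0.507 -0.342  0.073] yaw_y 87.9 F [-0.209 -0.23  -2.894] w 0.495
turn/45: [-0.  0.  0.]
shift/100mm now-axes [ 0.009 -0.003  0.497] after-turn axes [ 0.009 -0.003  0.497] dist 0.05
```

View pics/s6.png

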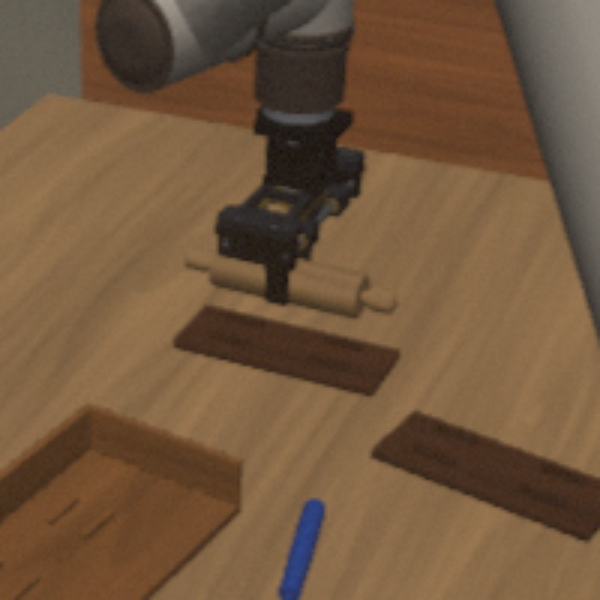

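View pics/t6.png

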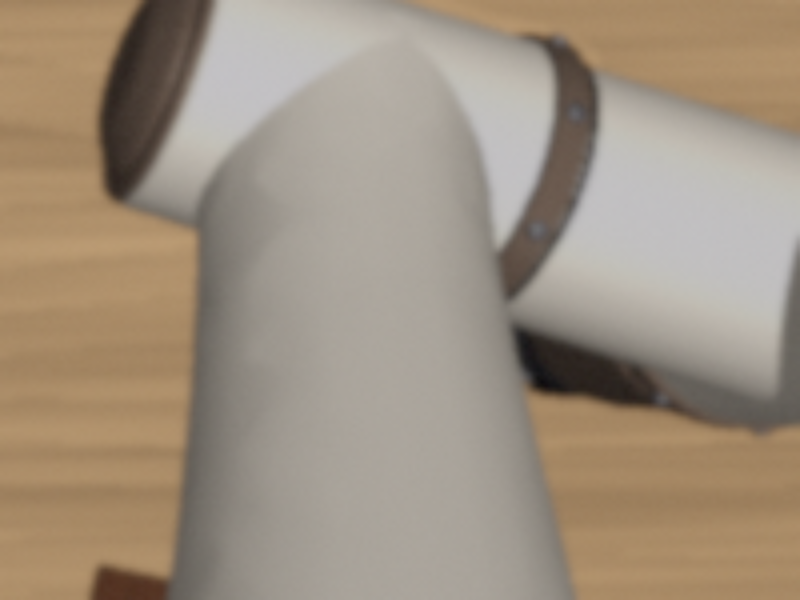

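The side view shows the pin level and aligned over the far (rightmost) rest. The arm hides it from the top camera. I'll lower it now.

```bash
python3 -m crank '[[1,[0.009,0,0.1],[0,0,0]],[1,[0,0,0.15],[0,0,0]],[1,[0,0,0.1],[0,0,0]],[1,[0,0,0.08],[0,0,0]],[1,[0,0,0.02],[0,0,0]],[1,[0,0,0],[0,0,0]],[1,[0,0,0],[0,0,0]],[1,[0,0,0],[0,0,0]]]'  >/dev/null
python3 plan.py .5063 -.3424 .023 87.88
for k in 1 2 3; do python3 -m crank '[[1,[0,0,0.01],[0,0,0]],[1,[0,0,0],[0,0,0]],[1,[0,0,0],[0,0,0]]]' >/dev/null
python3 plan.py .5063 -.3424 .023|head -1;done
```

```text
t 37.9 tcp [ 0.507 -0.342  0.028] yaw_y 87.9 F [ 0.566  0.767 -2.75 ] w 0.497
turn/45: [-0.001  0.002  0.001]
shift/100mm now-axes [ 0.004 -0.001  0.052] after-turn axes [ 0.004 -0.001  0.052] dist 0.005
t 38.2 tcp [ 0.506 -0.342  0.027] yaw_y 87.89 F [ 0.024  0.082 -2.788] w 0.49
t 38.5 tcp [ 0.506 -0.342  0.025] yaw_y 87.9 F [ 0.491  0.097 -2.422] w 0.495
t 38.8 tcp [ 0.506 -0.342  0.025] yaw_y 87.9 F [-0.799 -0.552 -1.773] w 0.494
```

```bash

for k in 1 2; do python3 -m crank '[[1,[0,0,0.01],[0,0,0]],[1,[0,0,0],[0,0,0]],[1,[0,0,0],[0,0,0]]]' >/dev/null
python3 plan.py .5063 -.3424 .023|head -1;done
```

```text
t 39.1 tcp [ 0.507 -0.342  0.024] yaw_y 87.91 F [-0.597 -1.2    2.883] w 0.495
t 39.4 tcp [ 0.507 -0.343  0.024] yaw_y 87.93 F [-1.116 -1.278  6.094] w 0.496
```

```bash
python3 -m crank '[[-0.1,[0,0,0],[0,0,0]],[-0.3,[0,0,0],[0,0,0]],[-0.5,[0,0,0],[0,0,0]],[-0.5,[0,0,0],[0,0,0]],[-0.5,[0,0,-0.1],[0,0,0]],[-0.5,[0,0,-0.3],[0,0,0]],[-1,[0,0,-0.4],[0,0,0]],[-1,[0,0,-0.4],[0,0,0]]]' >/dev/null
python3 -m crank '[[-1,[0,0,-0.3],[0,0,0]],[-1,[0.1,0.4,0],[0,0,-0.18]],[-1,[0,0.4,0],[0,0,-0.18]],[-1,[0,0.4,0],[0,0,-0.18]],[-1,[0,0,0],[0,0,-0.18]],[-1,[0,0,0],[0,0,-0.18]],[-1,[0,0,0],[0,0,-0.18]],[-1,[0,0,0],[0,0,-0.18]]]' >/dev/null
python3 plan.py .4237 .296 .17 170.34
python3 - <<'E'
from h import *
b=r.capture("side");cv2.imwrite("pics/s7.png",b["img"])
a=r.capture("top");cv2.imwrite("pics/t7.png",a["img"])
E
```

```text
t 41.0 tcp [ 0.484 -0.223  0.173] yaw_y 144.96 F [0.036 0.204 0.287] w 1.001
turn/45: [-0.001  0.    -0.564]
shift/100mm now-axes [-3.903  3.472  0.033] after-turn axes [-5.014  1.465  0.034] dist 0.522
```

View pics/t7.png

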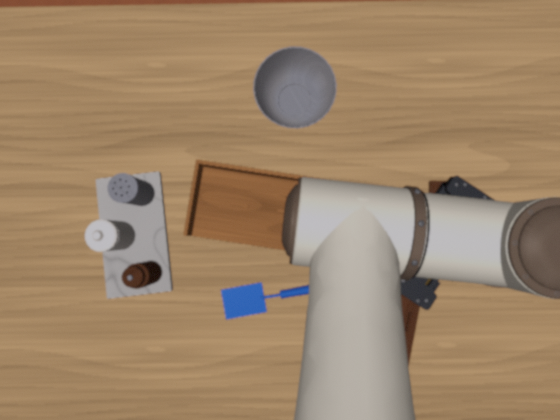

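View pics/s7.png

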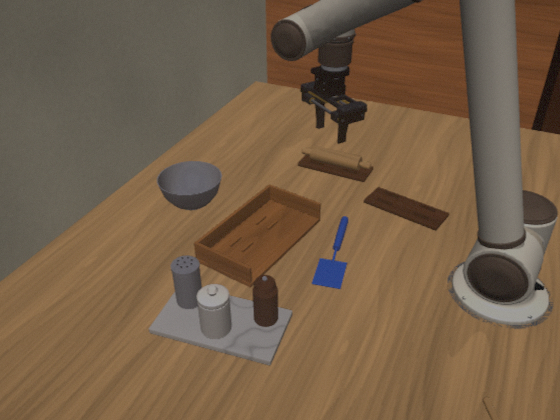

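The pin lies in the rest, side view (336,160). The containers are still standing on the slab. Next comes the mill, and I'll check the pin from above once the arm is clear.

```bash
python3 -m crank '[[-1,[0,0,0],[0,0,-0.18]],[-1,[0,0,0],[0,0,-0.18]],[-1,[0,0,0],[0,0,-0.18]],[-1,[0,0,0],[0,0,-0.024]],[-1,[-0.45,0.131,0],[0,0,0]],[-1,[-0.45,0.131,0],[0,0,0]],[-1,[-0.45,0.131,0],[0,0,0]],[-1,[-0.45,0.131,0],[0,0,0]]]' >/dev/null
python3 -m crank '[[-1,[-0.45,0.131,0],[0,0,0]],[-1,[-0.45,0.131,0],[0,0,0]],[-1,[-0.45,0.131,0],[0,0,0]],[-1,[-0.45,0.131,0],[0,0,0]],[-1,[-0.45,0.131,0],[0,0,0]],[-1,[-0.45,0.131,0],[0,0,0]],[-1,[-0.4,0.131,0],[0,0,0]],[-1,[0,0,0],[0,0,0]]]' >/dev/null
python3 -m crank '[[-1,[0,0,0],[0,0,0]],[-1,[0,0,0],[0,0,0]],[-1,[0,0,0],[0,0,0]],[-1,[0,0,0],[0,0,0]],[-1,[0,0,0],[0,0,0]]]' >/dev/null
python3 plan.py .423 .296 .065 170.3
python3 - <<'E'
from h import *
a=r.capture("top");cv2.imwrite("pics/t8.png",cv2.resize(a["img"][160:300,400:500],None,fx=5,fy=4.2))
cv2.imwrite("pics/t8f.png",a["img"])
E
```

```text
t 43.2 tcp [0.427 0.284 0.173] yaw_y 169.88 F [ 0.406  0.776 -0.361] w 0.998
turn/45: [-0.     0.    -0.009]
shift/100mm now-axes [-0.113  0.066  1.077] after-turn axes [-0.114  0.065  1.077] dist 0.108
```

View pics/t8.png

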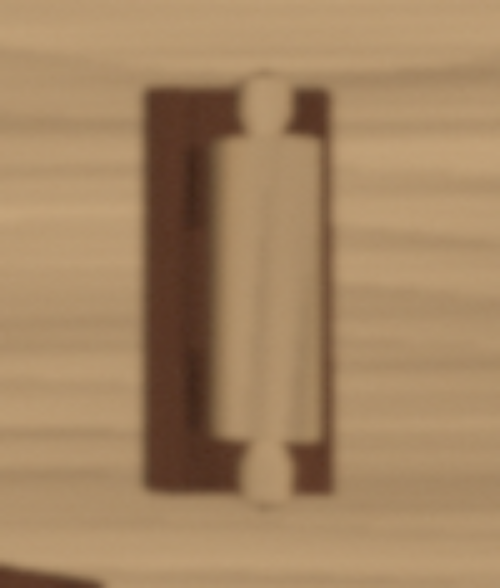

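View pics/t8f.png

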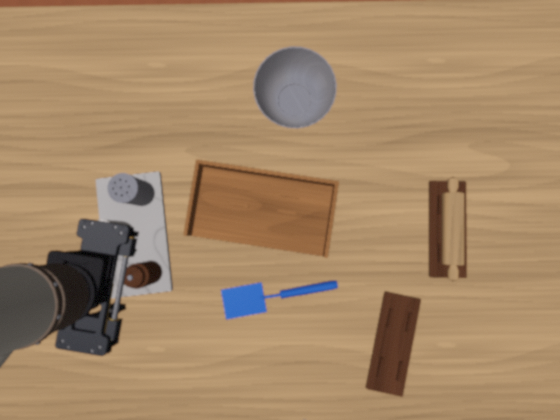

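```bash
python3 - <<'E'
from h import *
np.set_printoptions(precision=4,suppress=True)
a=r.capture("top")
f=lambda u,v,z:pl(a,400+u/5-.4,160+v/4.2-.4,z)
print("ends",f(267,72,.034),f(268,508,.034)); T=f(267,72,.034);B=f(268,508,.034);print((T+B)/2,np.degrees(np.arctan2(T[1]-B[1],T[0]-B[0])))
c=[f(212,137,.034),f(323,137,.034),f(212,440,.034),f(323,440,.034)];print("roller",np.mean(c,0))
print("board corners",np.mean([f(145,89,.012),f(330,89,.012),f(146,492,.012),f(333,492,.012)],0))
E
```

```text
ends [ 0.6152 -0.3502  0.034 ] [ 0.3974 -0.3421  0.034 ]
[ 0.5063 -0.3462  0.034 ] -2.1234963890529728
roller [ 0.5066 -0.3462  0.034 ]
board corners [ 0.5064 -0.3429  0.012 ]
```

```bash
python3 - <<'E'
from h import *
np.set_printoptions(precision=4,suppress=True)
b=r.capture("side");cv2.imwrite("pics/s8.png",cv2.resize(b["img"][140:190,290:380],None,fx=8,fy=8,interpolation=cv2.INTER_CUBIC))
a=r.capture("top")
for y in (-.343,-.346):
  for z in (.034,.037): print(y,z,"top",proj(a,[.5065,y,z]),"side crop", [ (proj(b,[.5065+d*.9993,y-d*.037,z])[0]-290+.5)*8 for d in(-.11,.11)],[ (proj(b,[.5065+d*.9993,y-d*.037,z])[1]-140+.5)*8 for d in(-.11,.11)])
for q in [(-.105,-.04),(-.105,.04),(.105,.04),(.105,-.04)]:
  X=np.array([.5065+q[0]*.9993+q[1]*.037,-.345-q[0]*.037+q[1]*.9993,.012]);u,v=proj(b,X);print("corner",q,(u-290+.5)*8,(v-140+.5)*8, "top crop",[(proj(a,X)[0]-400+.4)*5,(proj(a,X)[1]-160+.4)*4.2])
E
```

```text
-0.343 0.034 top (np.float64(451.59118564746814), np.float64(228.1962248154239)) side crop [np.float64(642.9919120242325), np.float64(84.82584579308605)] [np.float64(215.8465757719107), np.float64(83.1535321159065)]
-0.343 0.037 top (np.float64(452.1868471297282), np.float64(228.17060212872624)) side crop [np.float64(643.7511917897064), np.float64(84.95581743441153)] [np.float64(208.60376361223052), np.float64(76.12717303507156)]
-0.346 0.034 top (np.float64(453.02065432125625), np.float64(228.17371533944873)) side crop [np.float64(645.4594832082298), np.float64(87.92321408840007)] [np.float64(211.91752641791822), np.float64(79.59634608930992)]
-0.346 0.037 top (np.float64(453.62161326712265), np.float64(228.14800912514158)) side crop [np.float64(646.2204354374549), np.float64(88.05629058084378)] [np.float64(204.6806012794766), np.float64(72.57568629075422)]
corner (-0.105, -0.04) 662.1049688057306 211.66964525012213 top crop [np.float64(337.2438025699041), np.float64(496.4756655085437)]
corner (-0.105, 0.04) 588.3608574993896 315.48749239034555 top crop [np.float64(150.24148821426377), np.float64(493.061922805315)]
corner (0.105, 0.04) 52.72375976549574 182.80035826359494 top crop [np.float64(150.89966867215776), np.float64(84.07844118743485)]
corner (0.105, -0.04) 141.52757328999678 88.31254666441441 top crop [np.float64(335.3249800414069), np.float64(87.29453924089718)]
```

View pics/s8.png

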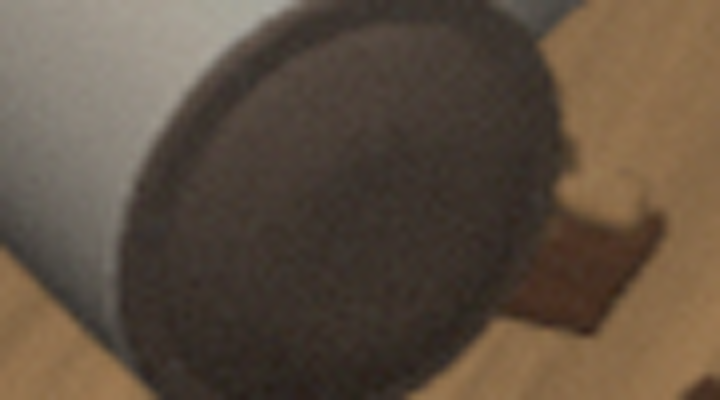

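```bash
python3 - <<'E'
import cv2
b=cv2.imread("pics/s7.png");cv2.imwrite("pics/s8b.png",cv2.resize(b[140:190,290:380],None,fx=8,fy=8,interpolation=cv2.INTER_CUBIC))
E
```

```text
(no output)
```

View pics/s8b.png

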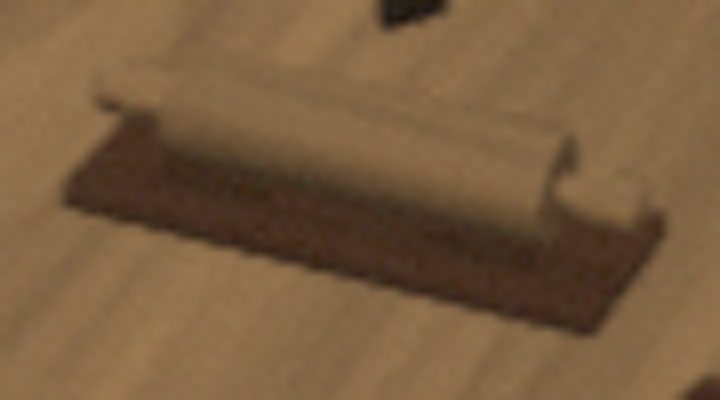

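```bash
python3 - <<'E'
from h import *
np.set_printoptions(precision=4,suppress=True)
a=r.capture("top");img=cv2.imread("pics/t7.png")
cv2.imwrite("pics/slab7.png",cv2.resize(img[165:300,70:190],None,fx=5,fy=5,interpolation=cv2.INTER_CUBIC)[:600])
big=cv2.resize(img[165:300,70:190],None,fx=8,fy=8,interpolation=cv2.INTER_CUBIC)
for z,nm,p in [(.120,"shaker tcp .593,.3135",(123,187)),(.122-.002,"can knob tcp .502,.3595",(98,236)),(.128,"mill bead .423,.296",(130,278))]:
    print(nm,pl(a,*p,z))
E
```

```text
shaker tcp .593,.3135 [0.5932 0.3111 0.12  ]
can knob tcp .502,.3595 [0.5013 0.3574 0.12  ]
mill bead .423,.296 [0.4228 0.2933 0.128 ]
```

View pics/slab7.png

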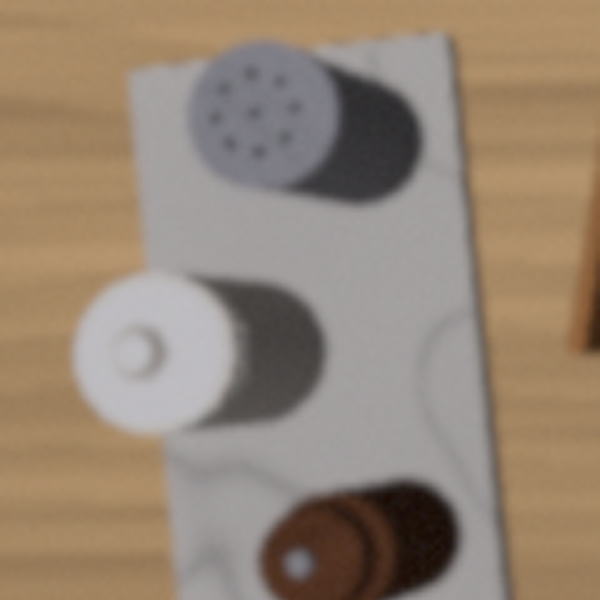

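The pin is seated. It's centred along the board to under 1 mm, and the lateral reading matches the groove once I allow for the visible side face. On to the mill.

```bash
python3 -m crank '[[-0.9,[0,0,0],[0,0,-0.009]],[-0.9,[-0.113,0.066,0.2],[0,0,0]],[-0.9,[0,0,0.3],[0,0,0]],[-0.9,[0,0,0.3],[0,0,0]],[-0.9,[0,0,0.2],[0,0,0]],[-0.9,[0,0,0.05],[0,0,0]],[-0.9,[0,0,0],[0,0,0]],[-0.9,[0,0,0],[0,0,0]]]' 
python3 -m crank '[[-0.9,[0,0,0],[0,0,0]],[-0.9,[0,0,0],[0,0,0]],[-0.9,[0,0,0],[0,0,0]],[-0.9,[0,0,0],[0,0,0]],[-0.9,[0,0,0],[0,0,0]],[-0.9,[0,0,0],[0,0,0]]]' >/dev/null
python3 plan.py .4232 .2961 .0655 170.3
```

```text
time_s: 44.25
tcp_pos: [0.4233, 0.2974, 0.0686]
ee_rot: [[-0.167, -0.986, 0.002], [-0.986, 0.167, 0.001], [-0.002, -0.001, -1.0]]
wrist_force: [-1.0, 0.9, 0.2]
gripper_width: 0.949
t 44.85 tcp [0.423 0.297 0.068] yaw_y 170.38 F [ 0.032  0.808 -0.214] w 0.953
turn/45: [-0.     0.     0.002]
shift/100mm now-axes [ 0.004 -0.006  0.021] after-turn axes [ 0.004 -0.006  0.021] dist 0.002
```

```bash
sed -i 's/precision=3/precision=4/' plan.py; python3 -m crank '[[-0.9,[0.004,-0.006,0.02],[0,0,0]],[-0.9,[0,0,0],[0,0,0]],[-0.9,[0,0,0],[0,0,0]],[-0.35,[0,0,0],[0,0,0]],[-0.35,[0,0,0],[0,0,0]],[1,[0,0,0],[0,0,0]],[1,[0,0,0],[0,0,0]],[1,[0,0,0],[0,0,0]]]' >/dev/null
python3 -m crank '[[1,[0,0,0],[0,0,0]],[1,[0,0,0],[0,0,0]]]' >/dev/null
python3 plan.py .4232 .2961 .0655 170.3
python3 -m crank '[[1,[0,0,-0.1],[0,0,0]],[1,[0,0,-0.2],[0,0,0]],[1,[0,0,-0.3],[0,0,0]],[1,[0,0,-0.3],[0,0,0]],[1,[0,0,-0.3],[0,0,0]],[1,[0,0,-0.1],[0,0,0]],[1,[0,0,0],[0,0,0]]]' >/dev/null
python3 plan.py .499 -.0223 .195 170.3
```

```text
t 45.85 tcp [0.4232 0.2962 0.0656] yaw_y 170.38 F [ 0.6757 -0.362  -0.0358] w 0.566
turn/45: [-0.0001  0.0001  0.0018]
shift/100mm now-axes [ 0.0008 -0.      0.0006] after-turn axes [ 0.0008 -0.      0.0006] dist 0.0
t 46.55 tcp [0.4234 0.2966 0.1969] yaw_y 170.38 F [-0.5008  0.8201 -2.0049] w 0.561
turn/45: [-0.0016  0.0039  0.0017]
shift/100mm now-axes [ 3.0182 -1.2786  0.0111] after-turn axes [ 3.0165 -1.2826  0.0188] dist 0.328
```

```bash
python3 -m crank '[[1,[0.15,-0.064,0],[0,0,0.002]],[1,[0.3,-0.128,0],[0,0,0]],[1,[0.4,-0.17,0],[0,0,0]],[1,[0.4,-0.17,0],[0,0,0]],[1,[0.4,-0.17,0],[0,0,0]],[1,[0.4,-0.17,0],[0,0,0]],[1,[0.4,-0.17,0],[0,0,0]],[1,[0.35,-0.15,0],[0,0,0]]]' >/dev/null
python3 -m crank '[[1,[0.217,-0.087,0],[0,0,0]],[1,[0,0,0.2],[0,0,0]],[1,[0,0,0.3],[0,0,0]],[1,[0,0,0.3],[0,0,0]],[1,[0,0,0.2],[0,0,0]],[1,[0,0,0],[0,0,0]],[1,[0,0,0],[0,0,0]],[1,[0,0,0],[0,0,0]]]' >/dev/null
python3 -m crank '[[1,[0,0,0],[0,0,0]],[1,[0,0,0],[0,0,0]],[1,[0,0,0],[0,0,0]],[1,[0,0,0],[0,0,0]],[1,[0,0,0],[0,0,0]],[1,[0,0,0],[0,0,0]]]' >/dev/null
python3 plan.py .4988 -.0224 .0626 170.3
```

```text
t 48.75 tcp [ 0.4984 -0.0228  0.0956] yaw_y 170.29 F [-0.2348 -0.7237 -1.5168] w 0.564
turn/45: [-0.0001  0.     -0.0001]
shift/100mm now-axes [-0.0043 -0.0036  0.3298] after-turn axes [-0.0043 -0.0036  0.3298] dist 0.033
```

```bash
python3 -m crank '[[1,[-0.004,-0.004,0.1],[0,0,0]],[1,[0,0,0.1],[0,0,0]],[1,[0,0,0.07],[0,0,0]],[1,[0,0,0.03],[0,0,0]],[1,[0,0,0],[0,0,0]],[1,[0,0,0],[0,0,0]],[1,[0,0,0],[0,0,0]]]' >/dev/null
python3 plan.py .4988 -.0224 .0626
for k in 1 2 3; do python3 -m crank '[[1,[0,0,0.01],[0,0,0]],[1,[0,0,0],[0,0,0]],[1,[0,0,0],[0,0,0]]]' >/dev/null
python3 plan.py .4988 -.0224 .0626|head -1;done
```

```text
t 49.45 tcp [ 0.4992 -0.0224  0.0658] yaw_y 170.29 F [-0.6746 -0.0725 -2.3109] w 0.564
shift/100mm now-axes [0.0006 0.0037 0.0324] after-turn axes [0.0006 0.0037 0.0324] dist 0.003
t 49.75 tcp [ 0.4989 -0.0225  0.0647] yaw_y 170.29 F [-0.0424 -0.2421 -1.6874] w 0.565
t 50.05 tcp [ 0.4988 -0.0225  0.0635] yaw_y 170.29 F [ 0.2598 -0.0695 -1.7119] w 0.565
t 50.35 tcp [ 0.499  -0.0224  0.0626] yaw_y 170.29 F [ 0.3859  0.8594 -0.4821] w 0.565
```

```bash
for k in 1; do python3 -m crank '[[1,[0,0,0.01],[0,0,0]],[1,[0,0,0],[0,0,0]],[1,[0,0,0],[0,0,0]]]' >/dev/null
python3 plan.py .4988 -.0224 .0626|head -1;done
python3 -m crank '[[0,[0,0,0],[0,0,0]],[-0.5,[0,0,0],[0,0,0]],[-0.75,[0,0,0],[0,0,0]],[-0.75,[0,0,0],[0,0,0]],[-0.75,[0,0,-0.15],[0,0,0]],[-0.75,[0,0,-0.4],[0,0,0]],[-1,[0,0,-0.4],[0,0,0]],[-1,[0,0,-0.15],[0,0,0]]]' >/dev/null
python3 plan.py .502 .3593 .17 170.3
```

```text
t 50.65 tcp [ 0.499  -0.0224  0.0625] yaw_y 170.31 F [-2.1675  0.9586  5.3611] w 0.567
t 51.45 tcp [ 0.5011 -0.0222  0.1756] yaw_y 170.34 F [-0.4365  0.687   0.9323] w 0.964
turn/45: [-0.009   0.0026  0.0009]
shift/100mm now-axes [-3.7623  0.6316  0.0589] after-turn axes [-3.762   0.6338  0.0557] dist 0.382
```

```bash
python3 -m crank '[[-1,[-0.3,0.05,0],[0,0,0]],[-1,[-0.45,0.075,0],[0,0,0]],[-1,[-0.45,0.075,0],[0,0,0]],[-1,[-0.45,0.075,0],[0,0,0]],[-1,[-0.45,0.075,0],[0,0,0]],[-1,[-0.45,0.075,0],[0,0,0]],[-1,[-0.45,0.075,0],[0,0,0]],[-1,[-0.45,0.075,0],[0,0,0]]]' >/dev/null
python3 -m crank '[[-1,[-0.31,0.06,0.1],[0,0,0]],[-1,[0,0,0.1],[0,0,0]],[-1,[0,0,0],[0,0,0]],[-1,[0,0,0],[0,0,0]],[-1,[0,0,0],[0,0,0]],[-1,[0,0,0],[0,0,0]],[-1,[0,0,0],[0,0,0]],[-1,[0,0,0],[0,0,0]]]' >/dev/null
python3 plan.py .5023 .3595 .0685 170.3
```

```text
t 53.05 tcp [0.4999 0.3585 0.152 ] yaw_y 170.26 F [-0.7829 -1.1192  0.0731] w 1.004
turn/45: [-0.0005  0.0008 -0.001 ]
shift/100mm now-axes [-0.0132 -0.022   0.8349] after-turn axes [-0.0136 -0.0223  0.8349] dist 0.084
```

```bash
python3 -m crank '[[-1,[-0.013,-0.022,0.15],[0,0,0]],[-1,[0,0,0.25],[0,0,0]],[-1,[0,0,0.25],[0,0,0]],[-1,[0,0,0.15],[0,0,0]],[-1,[0,0,0.03],[0,0,0]],[-1,[0,0,0],[0,0,0]],[-1,[0,0,0],[0,0,0]],[-1,[0,0,0],[0,0,0]]]' >/dev/null
python3 -m crank '[[-1,[0,0,0],[0,0,0]],[-1,[0,0,0],[0,0,0]],[-1,[0,0,0],[0,0,0]],[-1,[0,0,0],[0,0,0]],[-1,[0,0,0],[0,0,0]]]' >/dev/null
python3 plan.py .5023 .3595 .0685 170.3
```

```text
t 54.35 tcp [0.502  0.3598 0.0686] yaw_y 170.29 F [-0.4704  0.0936  0.6774] w 0.999
turn/45: [-0.      0.     -0.0002]
shift/100mm now-axes [ 0.0021 -0.003   0.0008] after-turn axes [ 0.0021 -0.003   0.0008] dist 0.0
```

```bash
python3 -m crank '[[-0.5,[0.002,-0.003,0],[0,0,0]],[-0.5,[0,0,0],[0,0,0]],[1,[0,0,0],[0,0,0]],[1,[0,0,0],[0,0,0]],[1,[0,0,0],[0,0,0]],[1,[0,0,0],[0,0,0]],[1,[0,0,0],[0,0,0]]]' >/dev/null
python3 plan.py .5023 .3595 .0685 170.3
python3 -m crank '[[1,[0,0,-0.1],[0,0,0]],[1,[0,0,-0.2],[0,0,0]],[1,[0,0,-0.3],[0,0,0]],[1,[0,0,-0.3],[0,0,0]],[1,[0,0,-0.3],[0,0,0]],[1,[0,0,-0.1],[0,0,0]],[1,[0,0,0],[0,0,0]]]' >/dev/null
python3 plan.py .516 .0643 .195 170.3
```

```text
t 55.05 tcp [0.5023 0.3595 0.0685] yaw_y 170.29 F [0.057  0.5543 0.1221] w 0.706
turn/45: [ 0.     -0.0001 -0.0001]
shift/100mm now-axes [-0.     -0.      0.0002] after-turn axes [-0.     -0.      0.0002] dist 0.0
t 55.75 tcp [0.5024 0.3599 0.1997] yaw_y 170.28 F [-0.0593  0.2276 -5.9374] w 0.702
turn/45: [-0.0011  0.0032 -0.0005]
shift/100mm now-axes [ 2.8905 -0.6331  0.04  ] after-turn axes [ 2.8906 -0.6319  0.0467] dist 0.296
```

```bash
python3 -m crank '[[1,[0.15,-0.033,0],[0,0,0]],[1,[0.3,-0.066,0],[0,0,0]],[1,[0.4,-0.088,0],[0,0,0]],[1,[0.4,-0.088,0],[0,0,0]],[1,[0.4,-0.088,0],[0,0,0]],[1,[0.4,-0.088,0],[0,0,0]],[1,[0.4,-0.088,0],[0,0,0]],[1,[0.3,-0.066,0],[0,0,0]]]' >/dev/null
python3 -m crank '[[1,[0.14,-0.03,0],[0,0,0]],[1,[0,0,0.2],[0,0,0]],[1,[0,0,0.3],[0,0,0]],[1,[0,0,0.3],[0,0,0]],[1,[0,0,0.2],[0,0,0]],[1,[0,0,0],[0,0,0]],[1,[0,0,0],[0,0,0]],[1,[0,0,0],[0,0,0]]]' >/dev/null
python3 -m crank '[[1,[0,0,0],[0,0,0]],[1,[0,0,0],[0,0,0]],[1,[0,0,0],[0,0,0]],[1,[0,0,0],[0,0,0]],[1,[0,0,0],[0,0,0]],[1,[0,0,0],[0,0,0]]]' >/dev/null
python3 plan.py .5158 .0641 .065 170.3
```

```text
t 57.95 tcp [0.5162 0.0639 0.0986] yaw_y 170.29 F [ 0.0775  0.0887 -4.8129] w 0.706
turn/45: [-0.      0.     -0.0002]
shift/100mm now-axes [-0.001   0.0038  0.3355] after-turn axes [-0.001   0.0038  0.3355] dist 0.034
```

```bash
python3 -m crank '[[1,[0,0.003,0.1],[0,0,0]],[1,[0,0,0.1],[0,0,0]],[1,[0,0,0.07],[0,0,0]],[1,[0,0,0.03],[0,0,0]],[1,[0,0,0],[0,0,0]],[1,[0,0,0],[0,0,0]],[1,[0,0,0],[0,0,0]]]' >/dev/null
python3 plan.py .5158 .0641 .065
for k in 1 2 3; do python3 -m crank '[[1,[0,0,0.01],[0,0,0]],[1,[0,0,0],[0,0,0]],[1,[0,0,0],[0,0,0]]]' >/dev/null
python3 plan.py .5158 .0641 .065|head -1;done
```

```text
t 58.65 tcp [0.5162 0.0641 0.0689] yaw_y 170.3 F [ 0.0567  0.4616 -4.0181] w 0.707
shift/100mm now-axes [0.0011 0.004  0.0389] after-turn axes [0.0011 0.004  0.0389] dist 0.004
t 58.95 tcp [0.5159 0.064  0.0676] yaw_y 170.29 F [-0.3172  0.6475 -4.336 ] w 0.709
t 59.25 tcp [0.5158 0.064  0.0665] yaw_y 170.29 F [-0.2263  0.7261 -4.2641] w 0.708
t 59.55 tcp [0.5159 0.064  0.0655] yaw_y 170.29 F [-0.5203 -0.431  -4.2635] w 0.701
```

```bash
for k in 1 2; do python3 -m crank '[[1,[0,0,0.01],[0,0,0]],[1,[0,0,0],[0,0,0]],[1,[0,0,0],[0,0,0]]]' >/dev/null
python3 plan.py .5158 .0641 .065|head -1;done
```

```text
t 59.85 tcp [0.5159 0.064  0.0654] yaw_y 170.31 F [-4.346  -0.0112  6.2209] w 0.705
t 60.15 tcp [0.5159 0.064  0.0654] yaw_y 170.33 F [-5.2751  0.854  11.8869] w 0.699
```

```bash
python3 -m crank '[[0,[0,0,-0.01],[0,0,0]],[-0.6,[0,0,0],[0,0,0]],[-1,[0,0,0],[0,0,0]],[-1,[0,0,0],[0,0,0]],[-1,[0,0,-0.15],[0,0,0]],[-1,[0,0,-0.4],[0,0,0]],[-1,[0,0,-0.4],[0,0,0]],[-1,[0,0,-0.15],[0,0,0]]]' >/dev/null
python3 plan.py .5926 .3136 .17 170.4
```

```text
t 60.95 tcp [0.5184 0.0647 0.1786] yaw_y 170.34 F [-0.0382  0.4832  0.0945] w 1.001
turn/45: [-0.0093  0.0042 -0.0013]
shift/100mm now-axes [-2.578  -0.3133  0.0971] after-turn axes [-2.578  -0.3166  0.0863] dist 0.26
```

```bash
python3 -m crank '[[-1,[-0.3,-0.036,0],[0,0,0]],[-1,[-0.4,-0.05,0],[0,0,0]],[-1,[-0.4,-0.05,0],[0,0,0]],[-1,[-0.4,-0.05,0],[0,0,0]],[-1,[-0.4,-0.05,0],[0,0,0]],[-1,[-0.4,-0.05,0],[0,0,0]],[-1,[-0.28,-0.04,0.05],[0,0,0]],[-1,[0,0,0.15],[0,0,0]]]' >/dev/null
python3 -m crank '[[-1,[0,0,0],[0,0,0]],[-1,[0,0,0],[0,0,0]],[-1,[0,0,0],[0,0,0]],[-1,[0,0,0],[0,0,0]],[-1,[0,0,0],[0,0,0]],[-1,[0,0,0],[0,0,0]]]' >/dev/null
python3 plan.py .5926 .3136 .0695 170.47
```

```text
t 62.35 tcp [0.5917 0.3126 0.1551] yaw_y 170.27 F [-0.9224 -0.0894  0.0761] w 1.003
turn/45: [-0.0008  0.0009 -0.0045]
shift/100mm now-axes [-0.0108 -0.007   0.8565] after-turn axes [-0.0114 -0.0076  0.8565] dist 0.086
```

```bash
python3 -m crank '[[-1,[-0.01,-0.007,0.15],[0,0,-0.004]],[-1,[0,0,0.25],[0,0,0]],[-1,[0,0,0.25],[0,0,0]],[-1,[0,0,0.17],[0,0,0]],[-1,[0,0,0.03],[0,0,0]],[-1,[0,0,0],[0,0,0]],[-1,[0,0,0],[0,0,0]],[-1,[0,0,0],[0,0,0]]]' >/dev/null
python3 -m crank '[[-1,[0,0,0],[0,0,0]],[-1,[0,0,0],[0,0,0]],[-1,[0,0,0],[0,0,0]],[-1,[0,0,0],[0,0,0]],[-1,[0,0,0],[0,0,0]]]' >/dev/null
python3 plan.py .5926 .3136 .0695 170.47
```

```text
t 63.65 tcp [0.5923 0.3137 0.0696] yaw_y 170.47 F [ 0.5339 -0.2914  0.2336] w 1.002
turn/45: [0. 0. 0.]
shift/100mm now-axes [ 0.0004 -0.0026  0.0006] after-turn axes [ 0.0004 -0.0026  0.0006] dist 0.0
```

```bash
python3 -m crank '[[-0.5,[0,-0.003,0],[0,0,0]],[-0.5,[0,0,0],[0,0,0]],[1,[0,0,0],[0,0,0]],[1,[0,0,0],[0,0,0]],[1,[0,0,0],[0,0,0]],[1,[0,0,0],[0,0,0]],[1,[0,0,0],[0,0,0]]]' >/dev/null
python3 plan.py .5926 .3136 .0695 170.47
python3 -m crank '[[1,[0,0,-0.1],[0,0,0]],[1,[0,0,-0.2],[0,0,0]],[1,[0,0,-0.3],[0,0,0]],[1,[0,0,-0.3],[0,0,0]],[1,[0,0,-0.3],[0,0,0]],[1,[0,0,-0.1],[0,0,0]],[1,[0,0,0],[0,0,0]]]' >/dev/null
python3 plan.py .526 .144 .195 170.47
```

```text
t 64.35 tcp [0.5925 0.3136 0.0695] yaw_y 170.47 F [-0.6538  0.4273  0.0632] w 0.653
turn/45: [ 0.0003 -0.0002  0.0001]
shift/100mm now-axes [ 0.0002 -0.0009 -0.    ] after-turn axes [ 0.0002 -0.0009 -0.    ] dist 0.0
t 65.05 tcp [0.5931 0.3141 0.2012] yaw_y 170.46 F [-0.4797  0.0905 -3.3574] w 0.649
turn/45: [-0.0025  0.0035 -0.0001]
shift/100mm now-axes [1.7884 0.3797 0.056 ] after-turn axes [1.7882 0.3798 0.0617] dist 0.183
```

```bash
python3 -m crank '[[1,[0.15,0.03,0],[0,0,0]],[1,[0.3,0.064,0],[0,0,0]],[1,[0.35,0.075,0],[0,0,0]],[1,[0.35,0.075,0],[0,0,0]],[1,[0.35,0.075,0],[0,0,0]],[1,[0.2,0.04,0],[0,0,0]],[1,[0.085,0.02,0.1],[0,0,0]],[1,[0,0,0.25],[0,0,0]]]' >/dev/null
python3 -m crank '[[1,[0,0,0.25],[0,0,0]],[1,[0,0,0.25],[0,0,0]],[1,[0,0,0.17],[0,0,0]],[1,[0,0,0],[0,0,0]],[1,[0,0,0],[0,0,0]],[1,[0,0,0],[0,0,0]],[1,[0,0,0],[0,0,0]],[1,[0,0,0],[0,0,0]]]' >/dev/null
python3 plan.py .526 .144 .0665 170.47
```

```text
t 66.65 tcp [0.5262 0.1442 0.0984] yaw_y 170.48 F [ 0.6011  1.0683 -2.701 ] w 0.651
turn/45: [-0.0018  0.0015  0.0001]
shift/100mm now-axes [0.0024 0.0017 0.3189] after-turn axes [0.002  0.0013 0.3189] dist 0.032
```

```bash
python3 -m crank '[[1,[0,0,0.1],[0,0,0]],[1,[0,0,0.1],[0,0,0]],[1,[0,0,0.07],[0,0,0]],[1,[0,0,0.03],[0,0,0]],[1,[0,0,0],[0,0,0]],[1,[0,0,0],[0,0,0]],[1,[0,0,0],[0,0,0]]]' >/dev/null
python3 plan.py .526 .144 .0665
for k in 1 2; do python3 -m crank '[[1,[0,0,0.01],[0,0,0]],[1,[0,0,0],[0,0,0]],[1,[0,0,0],[0,0,0]]]' >/dev/null
python3 plan.py .526 .144 .0665|head -1;done
```

```text
t 67.35 tcp [0.5259 0.144  0.0676] yaw_y 170.47 F [ 0.3478 -0.4277 -2.5253] w 0.651
shift/100mm now-axes [-0.0005 -0.001   0.0107] after-turn axes [-0.0005 -0.001   0.0107] dist 0.001
t 67.65 tcp [0.5257 0.1439 0.0665] yaw_y 170.47 F [-0.3732 -0.1575 -2.3903] w 0.651
t 67.95 tcp [0.5259 0.144  0.0664] yaw_y 170.49 F [-2.2413  0.4804  5.8428] w 0.65
```

Contact. I'll release, retreat out of both views and check.

```bash
python3 -m crank '[[0,[0,0,0],[0,0,0]],[-0.6,[0,0,0],[0,0,0]],[-1,[0,0,0],[0,0,0]],[-1,[0,0,0],[0,0,0]],[-1,[0,0,-0.15],[0,0,0]],[-1,[0,0,-0.4],[0,0,0]],[-1,[0,0,-0.4],[0,0,0]],[-1,[0,0,-0.3],[0,0,0]]]' >/dev/null
python3 -m crank '[[-1,[-0.4,0.15,-0.1],[0,0,0]],[-1,[-0.45,0.2,0],[0,0,0]],[-1,[-0.45,0.2,0],[0,0,0]],[-1,[-0.45,0.2,0],[0,0,0]],[-1,[-0.45,0.2,0],[0,0,0]],[-1,[-0.45,0.2,0],[0,0,0]],[-1,[-0.45,0.2,0],[0,0,0]],[-1,[-0.45,0.2,0],[0,0,0]]]'
python3 - <<'E'
from h import *
b=r.capture("side");cv2.imwrite("pics/s9.png",b["img"])
a=r.capture("top");cv2.imwrite("pics/t9.png",a["img"])
E
```

```text
time_s: 69.55
tcp_pos: [0.4309, 0.5216, 0.2003]
ee_rot: [[-0.165, -0.986, 0.0], [-0.986, 0.165, 0.0], [-0.0, -0.0, -1.0]]
wrist_force: [1.0, 1.5, -0.9]
gripper_width: 1.007
```

View pics/t9.png

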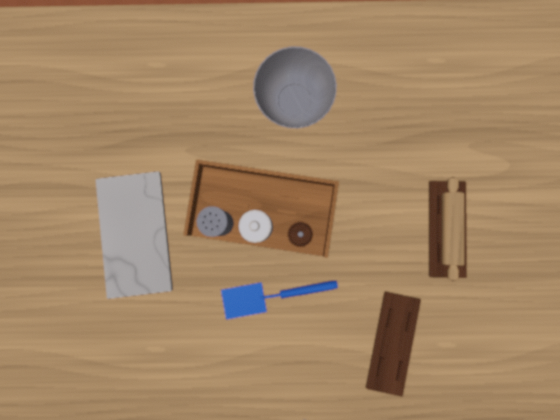

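View pics/s9.png

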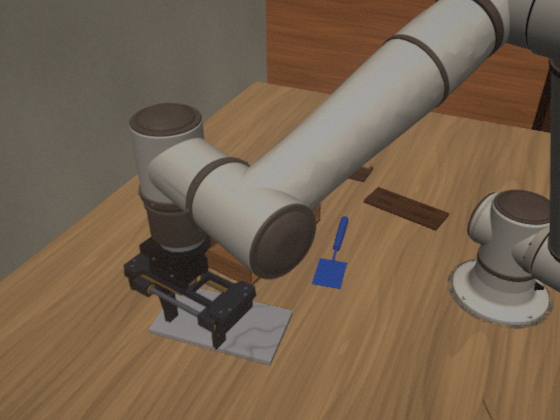

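```bash
python3 - <<'E'
from h import *
np.set_printoptions(precision=4,suppress=True)
c=r.capture("top")
def run(img):
    big=cv2.resize(img[150:270,80:350],None,fx=8,fy=8,interpolation=cv2.INTER_CUBIC)
    hsv=cv2.cvtColor(big,cv2.COLOR_BGR2HSV);H,S,V=cv2.split(hsv);X=np.arange(270*8)[None];Yy=np.arange(960)[:,None]
    for nm,m,z in [("can",(S<40)&(V>150)&(X>155*7.3)&(X<200*8),.106),("shaker",(S<50)&(V>95)&(X>90*8)&(X<155*7.9),.117),("mill",(V<100)&(X>195*8)&(X<235*8)&(Yy>66*8)&(Yy<100*8),.105),("bead",(S<60)&(V>110)&(X>200*8)&(X<235*8)&(Yy>66*8),.124)]:
        k=max(cv2.findContours(m.astype(np.uint8),cv2.RETR_EXTERNAL,cv2.CHAIN_APPROX_NONE)[0],key=cv2.contourArea)
        P=np.array([pl(c,(u+.5)/8-.5+80,(v+.5)/8-.5+150,z)[:2] for u,v in k[:,0]]).astype(np.float32)*1000
        print(nm,np.array(cv2.fitEllipse(P)[0]))
run(np.load("top0.npy"));run(np.mean([r.capture("top")["img"] for _ in range(3)],0).astype(np.uint8))
E
python3 plan.py .16 -.60 .24 104.8
```

```text
can [516.0187  64.4893]
shaker [526.1322 144.1378]
mill [499.444  -22.5015]
bead [498.9078 -21.9473]
can [516.4266  64.2467]
shaker [526.1251 144.0131]
mill [499.6191 -22.5998]
bead [499.29  -22.282]
t 69.85 tcp [0.4318 0.5189 0.2002] yaw_y 170.44 F [0.7252 0.1468 0.6498] w 1.001
turn/45: [-0.0004 -0.001   1.4587]
shift/100mm now-axes [11.4855  0.8225 -0.389 ] after-turn axes [  5.4864 -10.1235  -0.3979] dist 1.152
```

Containers are back within 0.5 mm of their starting spots by camera. I'll move the arm to get a clear side view of the pin in its rest.

```bash
python3 -m crank '[[-1,[0.3,-0.05,-0.3],[0,0,0]],[-1,[0.45,-0.06,-0.2],[0,0,0]],[-1,[0.48,-0.06,0],[0,0,0]],[-1,[0.48,-0.06,0],[0,0,0]],[-1,[0.48,-0.06,0],[0,0,0]],[-1,[0.48,-0.06,0],[0,0,0]],[-1,[0.48,-0.06,0],[0,0,0]],[-1,[0.48,-0.06,0],[0,0,0]]]' >/dev/null
python3 -m crank '[[-1,[0.48,-0.06,0],[0,0,0]],[-1,[0.48,-0.06,0],[0,0,0]],[-1,[0.48,-0.06,0],[0,0,0]],[-1,[0.48,-0.06,0],[0,0,0]],[-1,[0.48,-0.06,0],[0,0,0]],[-1,[0.48,-0.06,0],[0,0,0]],[-1,[0.4,-0.06,0],[0,0,0]],[-1,[0,0,0],[0,0,0]]]'
python3 - <<'E'
from h import *
b=r.capture("side");cv2.imwrite("pics/s10.png",b["img"])
cv2.imwrite("pics/s10b.png",cv2.resize(b["img"][140:190,290:380],None,fx=8,fy=8,interpolation=cv2.INTER_CUBIC))
E
```

```text
time_s: 71.45
tcp_pos: [0.4032, -0.1811, 0.2507]
ee_rot: [[-0.174, -0.985, 0.0], [-0.985, 0.174, -0.001], [0.001, -0.0, -1.0]]
wrist_force: [0.1, 0.4, -0.7]
gripper_width: 1.001
```

View pics/s10.png

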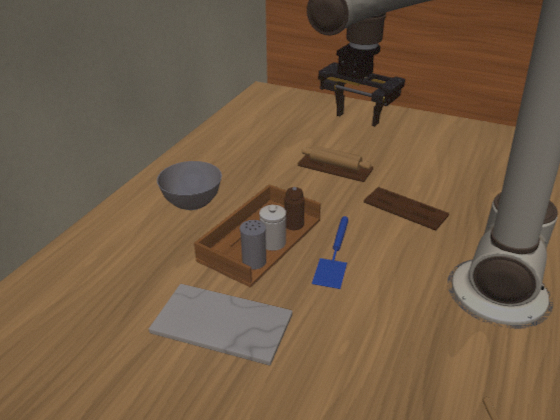

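View pics/s10b.png

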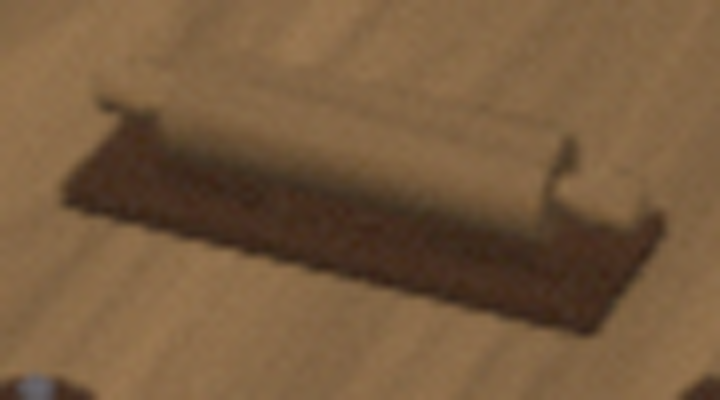

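```bash
python3 - <<'E'
from h import *
np.set_printoptions(precision=4,suppress=True)
a=r.capture("top");b=r.capture("side")
n=tri(a,(453.2,280.3),b,(370.0,164.4));f=tri(a,(453.0,177),b,(301.9,150.2));print(n,f,(n[0]+f[0])/2)
# same method on the board: back-right & other corners (z .012)
g=lambda p:(290+p[0]/8-.4,140+p[1]/8-.4);t=lambda p:(400+p[0]/5-.4,160+p[1]/4.2-.4)
print("board near-far-right",tri(a,t((332,492)),b,g((664,215))))
for y in(-.341,-.343,-.345,-.347):
    X=[.5065-.105-.04*.037, y+.105*.037-.04,.012];u,v=proj(b,X);u2,v2=proj(a,X)
    print(y,"side",(u-290+.4)*8,(v-140+.4)*8,"top",(u2-400+.4)*5,(v2-160+.4)*4.2)
E
```

```text
(array([ 0.3979, -0.3402,  0.0397]), np.float64(0.0015708711250794927)) (array([ 0.6139, -0.352 ,  0.031 ]), np.float64(0.0025243050431540217)) [ 0.5059 -0.3461  0.0353]
board near-far-right (array([ 0.4006, -0.3808,  0.0098]), np.float64(0.0034835482645668415))
-0.341 side 658.3477061007736 215.97656702333092 top 327.9703268693704 496.7418231826125
-0.343 side 659.9355059907828 213.42385094497598 top 332.64327522549434 496.680935549328
-0.345 side 661.5203892066509 210.8758240223653 top 337.31626473608185 496.62004737980885
-0.347 side 663.1023637775845 208.33247334689185 top 341.9892954016773 496.55915867404786
```

```bash
python3 - <<'E'
from h import *
np.set_printoptions(precision=1,suppress=True,linewidth=200)
a=r.capture("top");img=np.mean([r.capture("top")["img"] for _ in range(5)],0)
for v0,v1 in [(200,208),(224,234),(250,258)]:
    print(v0,img[v0:v1,426:472].mean(0)[:,2])
def pu(y,z,x=.5065): return proj(a,[x,y,z])[0]
o=-np.array(a["R"]).T@np.array(a["t"]);print(o)
for y0 in(-.341,-.343,-.345):
    th=np.arctan2(o[1]-y0,o[2]-.034)
    print(y0,"board L bottom",pu(y0+.04,0),"L top",pu(y0+.04,.012),"R",pu(y0-.04,.012),"roller L",pu(y0+.022*np.cos(th),.034-.022*np.sin(th)),"R",pu(y0-.022*np.cos(th),.034+.022*np.sin(th)),"lips",pu(y0+.0235,.02),pu(y0+.0175,.02),pu(y0-.0175,.012))
cv2.imwrite("pics/t10.png",cv2.resize(img.astype(np.uint8)[170:290,420:480],None,fx=7,fy=5,interpolation=cv2.INTER_CUBIC))
i0=np.load("top0.npy").astype(float)
print("before");
for v0,v1 in [(200,208),(224,234),(250,258)]: print(v0,i0[v0:v1,426:472].mean(0)[:,2])
E
```

```text
200 [174.9 166.  139.7 103.9  85.9  83.7  83.9  85.   86.   85.3  79.2  67.6  62.5  69.5  76.4  83.8  99.5 118.8 137.7 153.9 163.9 167.7 169.2 170.  169.5 167.9 166.  164.9 164.9 165.7 166.8 167.5 167.3
 166.6 165.7 165.  162.9 149.7 123.6 117.  143.9 164.7 172.8 174.3 174.6 174.9]
224 [138.1 129.8 109.2  84.6  74.5  74.3  74.4  75.2  75.7  74.6  71.5  70.1  71.7  75.   77.4  82.5  96.  115.1 133.8 148.6 157.9 162.1 164.3 164.9 162.2 157.8 156.4 159.6 164.3 167.2 168.1 167.7 166.1
 163.3 160.  157.3 154.5 143.4 120.8 110.6 132.1 157.1 168.4 171.1 171.4 171.4]
250 [ 53.6  53.8  53.7  53.7  53.9  53.2  53.9  54.   53.1  53.5  54.   53.7  53.7  53.5  53.3  53.7  53.3  53.1  52.6  52.8  52.8  52.2  52.9  52.3  52.8  52.3  52.6  52.8  52.4  52.2  52.2  52.6  52.6
  53.7  55.8  58.2  59.7  58.5  57.4  61.6  83.8 121.4 152.5 167.2 171.2 171.8]
[ 0.5 -0.   0.8]
-0.341 board L bottom 425.92830053658315 L top 427.8706982998125 R 464.98438107213025 roller L 439.4144178816387 R 462.09738718772627 lips 436.9246417943226 439.7348553627677 454.54484569345334
-0.343 board L bottom 426.8428362751643 
[... 500 characters left out ...]
  87.8  86.4  84.2  81.5  80.4  77.   69.2  63.6  68.8
  74.6  77.6  80.9  82.1  82.5  86.6 108.9 142.1 163.8 171.6 172.9 173.2 173.4]
224 [169.8 161.2 135.5 101.1  85.   83.9  83.2  83.3  83.8  81.6  77.5  74.9  77.   80.   81.8  82.2  82.2  82.6  84.2  85.4  86.   87.2  88.7  88.6  88.8  88.5  86.8  84.8  82.8  83.4  85.   85.8  84.7
  83.5  83.7  84.9  84.3  83.9  86.4 100.9 130.  155.7 167.1 169.5 170.  169.8]
250 [171.4 162.1 136.8 102.2  86.   85.   83.4  82.6  83.2  82.4  76.8  67.9  60.6  65.1  72.   75.9  78.4  80.4  83.   84.2  85.2  87.4  88.9  89.1  89.   89.2  89.5  90.   90.8  88.5  80.6  67.   64.1
  70.9  76.4  80.4  81.9  83.1  85.2  95.2 123.5 153.4 167.4 170.4 170.5 170.6]
```

View pics/t10.png

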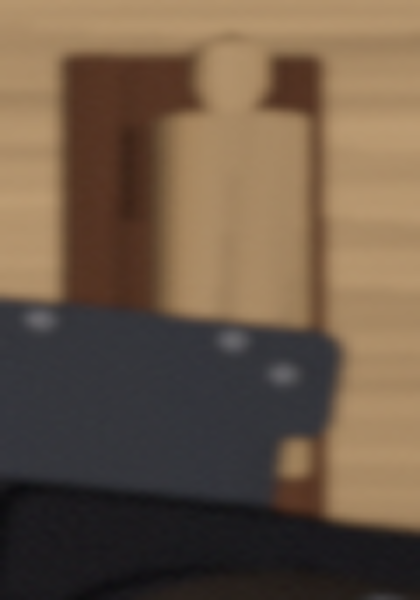

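```bash
python3 -m crank '[[-1,[0,0,0],[0,0,0]],[-1,[0,0,0],[0,0,0]],[-1,[0,0,0],[0,0,0]]]' | head -2; python3 - <<'E'
from h import *
print(r.finish_job())
E
```

```text
time_s: 72.2
tcp_pos: [0.4051, -0.1763, 0.2505]
the job is handed in; nothing more can be done
None
```

The job is done and handed in at about 72 s of the 128 s limit. I stood the shaker, canister and mill on the slab, laid the pin in the rightmost dark rest, then put each container back in the caddy.

- **Containers:** In the last top view, all three were within about 0.5 mm of their starting spots and upright. I lowered everything in roughly 1 mm steps until it touched, and the highest contact force I read was about 13 N.
- **Pin:** It is centred along the rest to under 1 mm, at the same angle as the board, with its axis about 35 mm above the table (34 mm expected).
- **Disagreement on the pin's sideways position:** One measurement put the pin about 3 mm off the board's middle. A closer look at the edges reduced that to about 1 to 2 mm, and the view is blurred and partly shaded. The pin first touched about 1 mm high and seems to have rolled into the groove when released. I take it as seated, but I could not confirm the sideways position more exactly than that.
- **Other things:** In the last camera views, the bowl and spatula had not moved, and the gripper was clear of everything.

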